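# Load the capacitor reforming pod and screw on its safety hood

### The job

The safety hood starts screwed onto the reforming pod: turn it counter-clockwise (seen from above) to the gaps in the thread, lift it off and stand it upright on the free bench beside the pod, clear of it. Load every can capacitor standing ready into the pod, upright and fully down, from the shortest to the tallest, each size in its own pocket: the 55 mm can in pocket 1, 65 in 2, 75 in 3, 85 in 4, 95 in 5 (the pocket of an absent can stays empty). Then set the hood back with its three lugs on top of the thread tabs, turn it backward (counter-clockwise) until it drops a step into the gaps, then forward (clockwise) until it stops, fully down and level; leave the meter, reel and screwdriver where they are.

Things in the scene. Friction and masses are not known exactly. Their poses are not given: they have to be found in the camera images.
- pod: Fixed round capacitor pod, 182 mm across, at any yaw, the bench on its left (+y) free; origin at the centre of its underside on the bench, z up. Round its edge an aluminium collar, inner radius 85 mm, 24 mm high, with a three-start thread inside. In it five white pocket tubes, numbered 1 to 5 clockwise from above by one to five white studs on tag plates outside the collar (to radius 115, 12 mm high).
- gap (a point): One of the thread's three open gaps, each 40 degrees wide, radius 75 to 86 mm, at 0 (this one), 120 and 240 degrees from the pod's x axis. The point is on the floor at its centre, 15.1 mm above the bench. From here the thread floor falls clockwise (seen from above) by 0.114 mm per degree, under the tab, to 6 mm at 80 degrees, where a lug's centre ends up when it meets the stop.
- tab (a point): Middle of the top of the tab clockwise of that gap (55 degrees from its centre). The three tabs are 70 degrees long (20 to 90 clockwise of each gap's centre), 3 mm thick, radius 75 to 86 mm. Each top falls evenly clockwise, from 22.3 mm above the bench beside its gap to 14.5 mm at the stop. The channel under it is 6.5 mm high.
- stop (a point): Top of the stop wall, 10 degrees wide, 23 mm above the bench, at the tab's clockwise end (95 degrees from the gap's centre; three alike). It closes both the tab's top and the channel underneath, so turning forward while on top of the tabs only jams.
- pocket1 (a point): Centre of the floor of pocket 1 (one stud), 12 mm above the bench, 43 mm from the pod's axis at 90 degrees from its x axis. Each pocket is a tube of 43 mm inner and 46 mm outer diameter, 20 mm deep, rim 32 mm above the bench. Axes as the pod's.
- pocket2 (a point): The same for pocket 2 (two studs), at 18 degrees.
- pocket3 (a point): The same for pocket 3 (three studs), at -54 degrees.
- pocket4 (a point): The same for pocket 4 (four studs), at -126 degrees.
- pocket5 (a point): The same for pocket 5 (five studs), at -198 degrees.
- hood_grip (a point): Loose white safety hood, an upside-down cup of 144 mm outer, 138 mm inner diameter, 111 mm tall, inside 107 mm deep, 0.32 to 0.5 kg. On its top a black bar handle 84 mm long (hood's x axis), 24 mm wide (y), 38 mm high; this point is its middle, on the hood's axis, 132 mm above the hood's foot. z up. Heights here: on the bench 133 mm, on the tabs 148 to 155.5, screwed home 138.
- hood_lug (a point): Underside of one of the hood's three steel lugs at its foot, on the hood's x axis, 77 mm from its axis; the others at 120 and 240 degrees. Lugs reach to radius 80 mm, are 27 mm (20 degrees) wide, 4 mm thick. With lug centres within 10 degrees of the gaps' centres the hood drops about 9 mm off the tabs (or lifts out). It sinks by its weight and stays put when let go in the thread.
- can1_c (a point): Centre of the can capacitor 55 mm tall (half-way up, on its axis). All cans are upright black cylinders 36 mm in diameter with an aluminium top, 60 to 100 g.
- can2_c (a point): Centre of the can capacitor 65 mm tall.
- can3_c (a point): Centre of the can capacitor 75 mm tall.
- can4_c (a point): Centre of the can capacitor 85 mm tall.
- can5_c (a point): Centre of the can capacitor 95 mm tall.
- meter: Bystander: yellow multimeter 160 x 80 x 34 mm lying on the bench, origin under its centre. Leave alone.
- reel: Bystander: grey reel 64 mm across, 50 mm high, origin under its centre. Leave alone.
- driver: Bystander: screwdriver lying on the bench. Leave alone.
Mind the look-alikes: they are no part of the job. Leave any turquoise look-alike of the part that bears can3_c alone. Leave any red look-alike of the part that bears can4_c alone.

How it is judged:
By the outcome, as a careful person would: the job done as asked, in the order asked, and still so for the second after the job is handed in, with the robot touching nothing.
Of can1, can2, can3, can4, can5 only 3 to 5 are there at a start; the rules pass over those that are not, and their reading is None.
At some moment in a run one of hood may be knocked a few centimetres aside while the robot is not near it.
It also fails if it takes over 210 s, if anything falls off the work surface, if the arm or the gripper's body presses on something with over 40 N, if the wrist force passes 120 N, or if a joint passes its speed limit or range.

### The arm

A 7-joint arm with a two-finger parallel gripper is mounted at the origin on the work surface. World frame = base frame: x ahead of the robot, y to its left, z up, the work surface at z = 0. Lengths are in m, angles in rad, forces in N, time in s.
With the tool pointing down it reaches from about 0.425 to 0.875 m from the base axis. Payload 4.7 kg.
Tool frame: the origin (TCP) lies at the very end of the fingers, on their centre line; the grasp point (between the pads) lies 19 mm behind it; z points along the fingers, y is the line along which they close (so a half turn about z gives the same grasp; the last joint's range is limited). The gripper opens to 87 mm and grips with 3 to 60 N. Pads are 19 mm wide; open, the fingers measure 117 mm over their backs; the gripper's body (75 mm by 190 mm) begins 51 mm behind the grasp point.
Start: joints at [1.116, 0.321, -0.07, 1.45, 0.023, 1.371, -0.057], TCP at [0.294, -0.58, 0.189] pointing down, gripper open.
Joint ranges: [-2.86, 2.86], [-0.3, 2.09], [-1.38, 1.24], [0.06, 2.45], [-1.56, 4.7], [0.09, 2.05], [-2.69, 2.69]. Speed limits (rad/s): [2.57, 2.57, 3.14, 3.14, 3.14, 3.14, 3.14].

### API

Orientations are given as a rotation vector (axis times angle).
In Python, from bench import ctrl, imaging, ticket gives the robot as it stands.
- The arm moves only by the tool jog_arm, never from a script. Its argument "rows" is text: rows parted by semicolons, each of 7 numbers parted by spaces: the shift along the tool's x, y, z in cm, then the turn, a rotation vector about the tool's x, y, z in rad, then the closure, from -1 (fully open) to 1 (shut), so that 0 is half open. A call has 1 to 5 rows; each row shifts and turns the commanded pose from where the row before left it, along the tool's axes as they then stand; what a row does not reach is not made up. A row lasts 1/8 s, in which the tool goes at most 62.5 mm and 10.7 degrees, less where a joint would pass 70% of its speed; a pose out of reach is approached as far as the arm can. A call with a gripper value outside its range is refused whole. The fingers move at their own pace and stop on an object; "force" is the grip in N (left out, the last holds). Time passes only in rows, so rows that do not move let the fingers close. It gives the time, the measured TCP pose, the force, the opening and the grip force at its end, in the units of the state.
- ctrl.get_state(): the state, without advancing time (a new reading comes with each control period).
- imaging.get_image(name): name is "scene" or "side" or "wrist"; returns a dict with "img" (400x640x3 uint8, blue, green, red), "vertical_fov" (degrees; the focal length in pixels is half the picture's height over the tangent of half this angle, whatever the lens; pixels are square), "cx", "cy" (the principal point, pixels), "origin" and "orientation" of the camera in the world. Camera axes: x right, y down, z forward; pixel columns grow to the right and rows downward; lengths in m; the calibration is good to about 2 mm. The wrist camera is an equidistant fisheye: a pixel r from the principal point sees the ray r / f radians off the axis. A picture is of the moment at which its call begins. There is no depth.
- ticket.close_job(): hands the job in; it is judged then, once.
The state is a dict: "time": time; "joint_positions": joint angles; "qd": joint speeds; "joint_torque": joint torques, N m; "position": TCP position; "tool_rot": TCP orientation; "ft_force": force on the tool from outside, world axes, zero at the start; "torque": the same for the moment, N m; "grip_width": opening from 0.0 (shut) to 1.0 (fully open); "grip_force": force on a finger pad.
Only numpy, scipy, OpenCV 4.12 (cv2) and the standard library are available. Lean on these libraries where they do the work, as an engineer would, in place of code of your own. Each camera call takes 0.05 s, during which the arm holds its last target. There are 200 camera calls.

## Working session

There is one attempt and no reset: what is moved stays moved. The work goes in short steps, Python scripts to look and compute and a tool call to move; the robot and the scene stay as the last step left them, time stands still between calls to the robot, and variables do not carry over. Pictures are saved under pics/ and viewed, at most 14 in all, crops included, and the job is handed in when it is done.

Besides the shell and the picture viewer there is one more tool, called after "Call:" as name(argument=value, ...) on one line, values as JSON. jog_arm: Moves the arm, as the interface text tells. Its arguments: {"type":"object","properties":{"rows":{"type":"string"},"force":{"type":"number"}},"required":["rows"]}

```bash
ls; mkdir -p pics; cat > h.py <<'E'
import numpy as np, cv2
from scipy.spatial.transform import Rotation as R
from bench import ctrl, imaging, ticket
def cam(n):
    d=imaging.get_image(n); o=np.array(d['orientation'],float)
    d['R']=o if o.shape==(3,3) else (R.from_rotvec(o).as_matrix() if o.size==3 else R.from_quat(o).as_matrix())
    d['f']=200/np.tan(np.radians(d['vertical_fov'])/2); d['n']=n; d['o']=np.array(d['origin']); return d
def ray(d,u,v):
    x=np.array([u-d['cx'],v-d['cy']])/d['f']
    if d['n']=='wrist':
        r=np.hypot(*x)+1e-12; c=np.array([*(x/r*np.sin(r)),np.cos(r)])
    else: c=np.array([*x,1.])
    return d['R']@c
def at_z(d,u,v,z):
    w=ray(d,u,v); return d['o']+w*(z-d['o'][2])/w[2]
def proj(d,p):
    c=d['R'].T@(np.array(p)-d['o'])
    if d['n']=='wrist':
        r=np.hypot(c[0],c[1]); x=c[:2]/(r+1e-12)*np.arctan2(r,c[2])
    else: x=c[:2]/c[2]
    return x*d['f']+[d['cx'],d['cy']]
E
python3 - <<'E'
from h import *
for n in ['scene','side','wrist']:
    d=cam(n); cv2.imwrite(f'pics/{n}0.png',d['img']); print(n,d['vertical_fov'],d['cx'],d['cy'],d['o'],d['orientation'])
s=ctrl.get_state(); print(s)
E
```

```text
pics
scene 48.70618114858446 312.0478369585172 198.56240878310808 [ 1.07559603 -0.55551399  1.04138591] [-2.33937575 -0.9343521   0.30601361]
side 43.83636300470247 315.0975672894852 206.0468111783356 [ 0.47574641 -0.85754925  0.8110434 ] [-2.27946503  0.1601768  -0.08497493]
wrist 65.70646984690485 316.3474515706135 195.71037162318797 [ 0.36844974 -0.54299772  0.38334677] [ 2.44876307 -1.50227452 -0.23572761]
{'time': 0.15, 'joint_positions': array([ 1.1161126 ,  0.32166644, -0.0700981 ,  1.45137906,  0.022592  ,
        1.37079201, -0.05690177]), 'qd': array([ 0.00015887, -0.00177216, -0.00123325, -0.00347906,  0.0002571 ,
       -0.0014351 ,  0.00045747]), 'joint_torque': array([-5.01496361e-04, -4.91795075e+01, -4.04756768e-01, -3.12876570e+01,
       -6.38884376e-02,  4.04658972e-02,  7.91980779e-05]), 'position': array([ 0.2934309 , -0.57948535,  0.18851187]), 'tool_rot': array([-3.05431479e+00, -7.29365531e-01,  6.42382473e-04]), 'ft_force': array([-0.83812767, -0.41421735, -0.59868623]), 'torque': array([ 0.02971277, -0.01175812, -0.04159255]), 'grip_force': 0.0, 'grip_width': 0.997547406989442}
```

View pics/scene0.png

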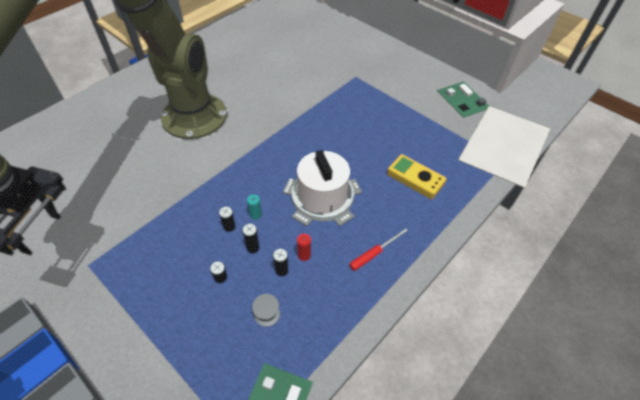

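View pics/side0.png

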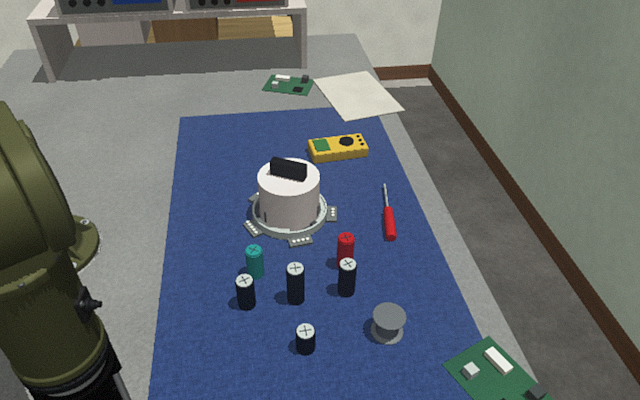

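Scene: hood on pod at (323,180); black cans with aluminium tops at (227,212), (250,230), (281,256), (219,267); look-alikes: turquoise (254,207), red (304,247). Side: black cans at (244,280), (295,268), (347,264), (305,331); turquoise (254,260), red (346,250), reel (388,318).

```bash
cat >> h.py <<'E'
def tri(d1,p1,d2,p2):
    a,b=ray(d1,*p1),ray(d2,*p2); a/=np.linalg.norm(a); b/=np.linalg.norm(b)
    M=np.c_[a,-b]; t=np.linalg.lstsq(M,d2['o']-d1['o'],rcond=None)[0]
    A=d1['o']+a*t[0];B=d2['o']+b*t[1]; return (A+B)/2,np.linalg.norm(A-B)
def top(d,u,v,w=14,thr=130):
    im=d['img'][v-w:v+w,u-w:u+w].astype(int); m=((im.min(2)>thr)&(im.max(2)-im.min(2)<45)).astype(np.uint8)
    m=cv2.morphologyEx(m,cv2.MORPH_CLOSE,np.ones((3,3),np.uint8))
    n,l,s,c=cv2.connectedComponentsWithStats(m); i=1+np.argmax(s[1:,4]); return c[i]+[u-w,v-w],s[i,4]
E
python3 - <<'E'
from h import *
d1,d2=cam('scene'),cam('side')
for a,b in [((227,212),(244,280)),((250,230),(295,268)),((281,256),(347,264)),((219,267),(305,331))]:
    p,n1=top(d1,*a); q,n2=top(d2,*b); X,e=tri(d1,p,d2,q); print(p.round(1),n1,q.round(1),n2,X.round(4),round(e,4))
cv2.imwrite('pics/side_crop.png',cv2.resize(d2['img'][145:270,225:365],None,fx=5.5,fy=4.6*5.5/4.6*600/687*1.0,interpolation=cv2.INTER_CUBIC)[:600])
cv2.imwrite('pics/side_crop.png',cv2.resize(d2['img'][145:265,225:365],None,fx=5,fy=5,interpolation=cv2.INTER_CUBIC))
# handle centroid
for d,(x0,x1,y0,y1) in ((d1,(305,345,145,185)),(d2,(262,315,150,185))):
    im=d['img'][y0:y1,x0:x1]; m=(im.max(2)<75).astype(np.uint8)
    n,l,s,c=cv2.connectedComponentsWithStats(m); i=1+np.argmax(s[1:,4]); print(d['n'],c[i]+[x0,y0],s[i]); 
E
```

```text
[225.1 211.3] 113 [243.7 279.9] 175 [ 0.436  -0.2105  0.0729] 0.0013
[249.  228.9] 126 [294.8 267.9] 176 [ 0.5359 -0.2109  0.0926] 0.0011
[279.7 254.2] 143 [347.6 263.5] 162 [ 0.6416 -0.2047  0.0827] 0.0008
[216.7 267.1] 141 [305.  330.5] 223 [ 0.5405 -0.3286  0.0531] 0.0005
scene [323.14979757 165.31578947] [ 11   6  15  29 247]
side [287.80491551 168.76036866] [  8   7  37  25 651]
```

View pics/side_crop.png

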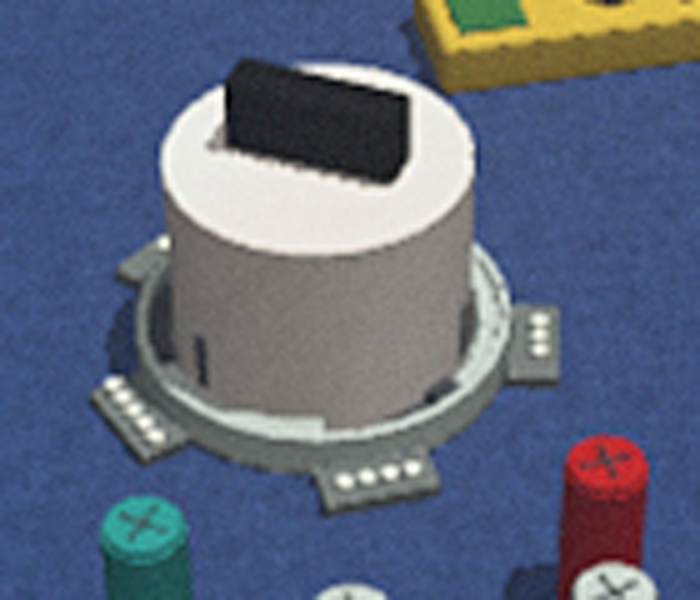

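Crop shows tags: 4 studs at crop (378,475), 3 at (540,332), 5 at (135,408), 1 partially at (164,243); handle top middle near (318,110). Fit pod pose.

```bash
python3 - <<'E'
from h import *
from scipy.optimize import least_squares
d=cam('side'); d1=cam('scene')
S={5:(135,408),4:(378,475),3:(540,332)}; ang={5:-198,4:-126,3:-54}
P={k:at_z(d,225+(u+.5)/5-.5,145+(v+.5)/5-.5,.0135)[:2] for k,(u,v) in S.items()}; print(P)
f=lambda x:np.concatenate([x[:2]+.1*x[3]*np.array([np.cos(x[2]+np.radians(ang[k])),np.sin(x[2]+np.radians(ang[k]))])-P[k] for k in P])
r=least_squares(f,[.52,0.0,0,1.06]); print(r.x,np.degrees(r.x[2]),r.fun)
X,e=tri(d1,(323.1,165.3),d2:=d,(287.8,168.8)); print('handle',X,e)
# handle top ends in side crop: top edge back ends & front top
for p in [(243,62),(228,95),(409,97),(408,130)]:
    print(at_z(d,225+(p[0]+.5)/5-.5,145+(p[1]+.5)/5-.5,.155)[:2])
s=ctrl.get_state(); Rt=R.from_rotvec(s['tool_rot']).as_matrix(); w=cam('wrist')
print(Rt, Rt.T@(w['o']-s['position']), Rt.T@w['R'],w['f'])
E
```

```text
{5: array([0.45741672, 0.00299647]), 4: array([ 0.5646647, -0.056516 ]), 3: array([0.65447558, 0.03056806])}
[0.55118593 0.0484256  0.76419059 1.04937939] 43.78489555636302 [-7.20428823e-04 -2.18212575e-04  7.35531984e-04  9.70810794e-04
 -1.50962064e-05 -7.52596563e-04]
handle [0.55078887 0.05147239 0.13550455] 0.00012042150734558089
[0.52035318 0.07427875]
[0.51165742 0.04973532]
[0.59169712 0.03753812]
[0.58804917 0.01320982]
[[ 8.92096064e-01  4.51845719e-01 -2.43139703e-04]
 [ 4.51845781e-01 -8.92095996e-01  3.52814821e-04]
 [-5.74860893e-05 -4.24606362e-04 -9.99999908e-01]] [ 0.08340092  0.00111672 -0.19501923] [[ 9.25508070e-04 -9.53505868e-01 -3.01373031e-01]
 [ 9.99998676e-01  1.28584049e-03 -9.97267746e-04]
 [ 1.33841829e-03 -3.01371709e-01  9.53505795e-01]] 309.70691628693146
```

Call:
jog_arm(rows="4.28 -3.7 -1.4 0 0 0 -1; 4.28 -3.7 -1.4 0 0 0 -1; 4.28 -3.7 -1.4 0 0 0 -1; 4.28 -3.7 -1.4 0 0 0 -1; 4.28 -3.7 -1.4 0 0 0 -1")

```text
time: 1.02
position: [0.4016, -0.3164, 0.2601]
tool_rot: [3.055, 0.73, 0.001]
ft_force: [1.3, -0.3, 0.8]
grip_width: 0.996
grip_force: 0.0
```

Call:
jog_arm(rows="4.28 -3.7 0 0 0 0 -1; 4.28 -3.7 0 0 0 0 -1; 4.28 -3.7 0 0 0 0 -1; 4.28 -3.7 0 0 0 0 -1; 4.28 -3.7 0 0 0 0 -1")

```text
time: 1.65
position: [0.5088, -0.0548, 0.2597]
tool_rot: [3.055, 0.729, 0.001]
ft_force: [1.5, -1.0, -0.7]
grip_width: 1.004
grip_force: 0.0
```

Call:
jog_arm(rows="4.28 -3.7 0 0 0 0 -1; 4.28 -3.7 0 0 0 0 -1; 0 0 0 0 0 0.185 -1; 0 0 0 0 0 0.185 -1; 0 0 0 0 0 0.185 -1")

```text
time: 2.28
position: [0.5512, 0.0485, 0.2593]
tool_rot: [3.138, -0.144, -0.0]
ft_force: [0.2, 0.5, 0.7]
grip_width: 0.996
grip_force: 0.0
```

Call:
jog_arm(rows="0 0 0 0 0 0.185 -1; 0 0 0 0 0 0.185 -1; 0 0 0 0 0 0 -1; 0 0 0 0 0 0 -1")

```text
time: 2.78
position: [0.5512, 0.0483, 0.2594]
tool_rot: [3.061, -0.706, 0.0]
ft_force: [-0.2, 0.4, -0.6]
grip_width: 1.003
grip_force: 0.0
```

```bash
cat >> h.py <<'E'
def st():
    s=ctrl.get_state(); M=R.from_rotvec(s['tool_rot']).as_matrix(); return s,M,np.degrees(np.arctan2(M[1,0],M[0,0]))
def go(p,yaw=None):
    "prints shift in tool axes (cm), and tilt+yaw rotvec about tool axes to target pose"
    s,M,y=st(); print('t',round(s['time'],1),'at',s['position'].round(4),'yaw',y.round(1),'q7',s['joint_positions'][6].round(2),'w',round(s['grip_width']*87,1),'F',np.round(s['ft_force'],1))
    if yaw is None: yaw=y
    c,q=np.cos(np.radians(yaw)),np.sin(np.radians(yaw)); G=np.array([[c,q,0],[q,-c,0],[0,0,-1]])
    print('shift cm',(100*M.T@(np.array(p)-s['position'])).round(2),'rot',R.from_matrix(M.T@G).as_rotvec().round(3),'shift after rot',(100*G.T@(np.array(p)-s['position'])).round(2))
E
python3 - <<'E'
from h import *
go([.551,.049,.26],-26)
w=cam('wrist'); cv2.imwrite('pics/w1.png',w['img']); print(proj(w,[.551,.0495,.155]))
print(ctrl.get_state()['joint_positions'].round(2))
E
```

```text
t 2.8 at [0.5512 0.0483 0.2594] yaw -26.0 q7 -2.21 w 87.3 F [-0.2  0.4 -0.6]
shift cm [-0.05 -0.05 -0.06] rot [ 0.    -0.     0.001] shift after rot [-0.05 -0.05 -0.06]
[314.98186091 186.18624353]
[ 0.4   0.13 -0.58  1.57  0.07  1.47 -2.21]
```

View pics/w1.png

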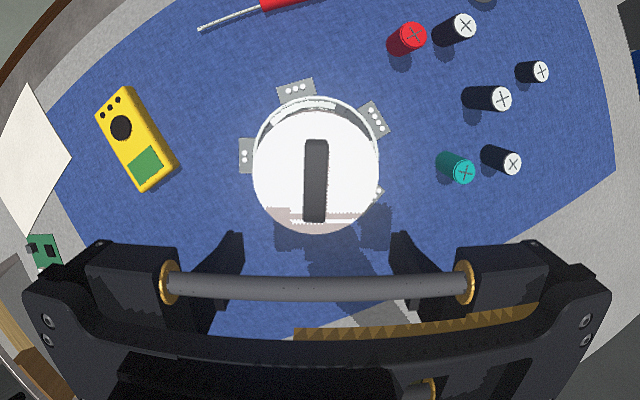

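Wrist view: handle spans (304–327, 140–222), tags visible: 3 studs (295,89), 4 studs (374,119), 2 studs (247,156). Fit the handle box and refine the pod from those tags.

```bash
cat >> h.py <<'E'
from scipy.optimize import minimize, least_squares
def fit_handle(d,x0,zfoot,roi,thr=80):
    x1,x2,y1,y2=roi; K=4
    m=(d['img'][y1:y2,x1:x2].max(2)<thr).astype(np.uint8)
    n,l,s,c=cv2.connectedComponentsWithStats(m); i=1+np.argmax(s[1:,4]); m=(l==i).astype(np.uint8); 
    mm=cv2.resize(m,None,fx=K,fy=K,interpolation=cv2.INTER_NEAREST)
    def cost(x):
        c,q=np.cos(x[2]),np.sin(x[2]); P=[]
        for a in(-.042,.042):
            for b in(-.012,.012):
                for z in(.111,.149): P.append(proj(d,[x[0]+a*c-b*q,x[1]+a*q+b*c,z+zfoot]))
        P=(np.array(P)-[x1,y1]+.5)*K; H=cv2.convexHull(P.astype(np.float32))
        t=np.zeros_like(mm); cv2.fillConvexPoly(t,np.round(H).astype(int),1); return np.sum(t!=mm)/K/K
    sim=np.array([x0]+[np.array(x0)+np.diag([.01,.01,.1])[k] for k in range(3)])
    r=minimize(cost,x0,method='Nelder-Mead',options=dict(initial_simplex=sim)); return r.x,r.fun,s[i,4]
def fit_pod(d,tags,x0=(.551,.049,.764)):
    A={1:90,2:18,3:-54,4:-126,5:-198}; 
    P={k:at_z(d,*v,.0135)[:2] for k,v in tags.items()}
    f=lambda x:np.concatenate([x[:2]+.105*np.array([np.cos(x[2]+np.radians(A[k])),np.sin(x[2]+np.radians(A[k]))])-P[k] for k in P])
    r=least_squares(f,x0); return r.x,r.fun
E
python3 - <<'E'
from h import *
w=cam('wrist')
x,c,n=fit_handle(w,[.551,.0495,np.radians(-26)],.006,(285,345,125,232)); print('hood',x,np.degrees(x[2]),c,n)
r,f=fit_pod(w,{3:(295,89),4:(374,119),2:(247,156)}); print('pod',r,np.degrees(r[2]),f)
d=cam('side'); x,c,n=fit_handle(d,[.551,.0495,np.radians(-26)],.006,(262,315,150,185)); print('hood side',x,np.degrees(x[2]),c,n)
cv2.imwrite('pics/w1c.png',cv2.resize(w['img'][60:250,220:410],None,fx=3.1,fy=3.1,interpolation=cv2.INTER_CUBIC))
E
```

```text
hood [ 0.44803704  0.10295679 -0.16613128] -9.518621448705936 129.0 129
pod [0.55210416 0.04827039 0.77434956] 44.366961761654025 [ 0.00068731 -0.00014854 -0.00100329 -0.00388031  0.00031598  0.00402885]
hood side [ 0.54990373  0.05407524 -0.52212355] -29.915475630251724 101.375 652
```

View pics/w1c.png

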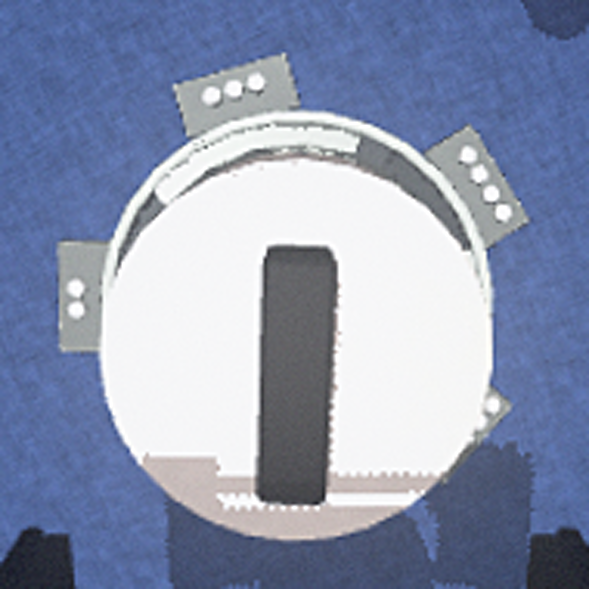

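```bash
python3 - <<'E'
from h import *
w=cam('wrist')
for t in(100,120): x,c,n=fit_handle(w,[.551,.0495,np.radians(-26)],.006,(285,345,125,232),t); print('hood',x,np.degrees(x[2]),c,n)
r,f=fit_pod(w,{3:(294.9,88.1),4:(376.1,118.7),2:(244.2,156.1)}); print('pod',r,np.degrees(r[2]),f)
go([*x[:2],.142],np.degrees(x[2]))
E
```

```text
hood [ 0.55294169  0.04877232 -0.49043907] -28.10008907301978 870.5625 1163
hood [ 0.55271477  0.04887286 -0.48902774] -28.01922537145861 164.625 1873
pod [0.55289834 0.04882001 0.76543517] 43.85620463033655 [ 1.29145836e-04  6.53005658e-05 -1.69354903e-04 -4.38783691e-04
  4.02090645e-05  3.73483126e-04]
t 3.0 at [0.5512 0.0482 0.2593] yaw -26.1 q7 -2.22 w 86.7 F [-0.2 -0.3 -0.3]
shift cm [ 0.1  -0.12 11.73] rot [ 0.    -0.     0.034] shift after rot [ 0.1  -0.13 11.73]
```

Call:
jog_arm(rows="0.1 -0.12 5 0 0 0.034 -1; 0 0 5 0 0 0 -1; 0 0 3.1 0 0 0 -1; 0 0 0 0 0 0 0.6; 0 0 0 0 0 0 0.6", force=35)

```text
time: 3.6
position: [0.5538, 0.0491, 0.1299]
tool_rot: [-3.047, 0.762, -0.003]
ft_force: [-0.1, 0.5, -0.1]
grip_width: 0.85
grip_force: 0.0
```

Call:
jog_arm(rows="0 0 0 0 0 0 1; 0 0 0 0 0 0 1; 0 0 0 0 0 0 1; 0 0 0 0 0 0 1")

```text
time: 4.1
position: [0.5527, 0.0489, 0.1285]
tool_rot: [3.048, -0.762, 0.001]
ft_force: [0.6, -0.0, 0.4]
grip_width: 0.403
grip_force: 0.0
```

Call:
jog_arm(rows="0 0 0 0 0 0 1; 0 0 0 0 0 0 1; 0 0 0 0 0 0 1; 0 0 -0.1 0 0 0 1")

```text
time: 4.6
position: [0.5526, 0.0489, 0.1293]
tool_rot: [3.048, -0.762, -0.0]
ft_force: [0.4, 0.1, 0.2]
grip_width: 0.02
grip_force: 0.0
```

Call:
jog_arm(rows="0 0 -0.1 0 0 -0.1 1; 0 0 -0.12 0 0 -0.15 1; 0 0 -0.1 0 0 -0.15 1")

```text
time: 4.97
position: [0.5527, 0.0489, 0.1326]
tool_rot: [3.139, -0.134, 0.0]
ft_force: [-0.0, 0.7, 0.2]
grip_width: 0.005
grip_force: 0.0
```

Gripper closed on nothing; look.

```bash
python3 - <<'E'
from h import *
w=cam('wrist'); d=cam('side')
cv2.imwrite('pics/s2.png',np.hstack([cv2.resize(w['img'][:,120:520],(400,400)),cv2.resize(d['img'][120:270,210:360],(400,400))]))
E
```

```text
(no output)
```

View pics/s2.png

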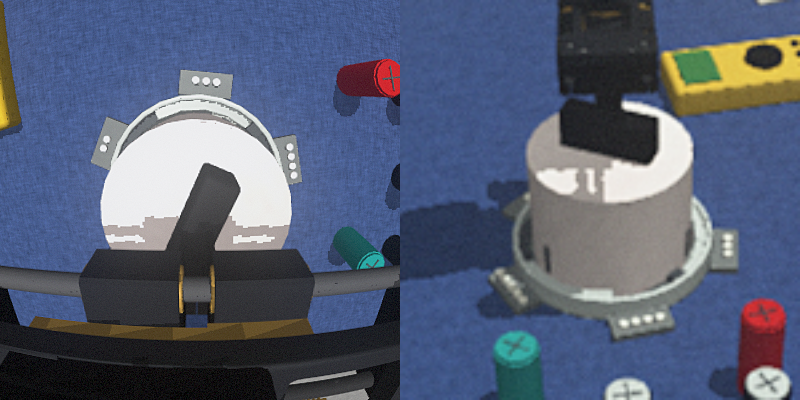

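```bash
python3 - <<'E'
from h import *
s,M,y=st(); print(s['position'],y)
out=[]
for n,(x1,y1) in (('wrist',(240,110)),('side',(225,90)),('scene',(260,80))):
    d=cam(n); im=cv2.resize(d['img'][y1:y1+150,x1:x1+130],None,fx=2,fy=2,interpolation=cv2.INTER_CUBIC) if n!='x' else 0
    for k,c in ((0,(0,0,255)),(.04,(0,255,0)),(.1,(255,0,0))):
        p=proj(d,s['position']-M[:,2]*k); print(n,k,p.round(1)); cv2.circle(im,tuple(int(v) for v in np.round((p-[x1,y1]+.5)*2)),3,c,1)
    out.append(im)
cv2.imwrite('pics/s3.png',np.hstack(out))
E
```

```text
[0.55276878 0.0489392  0.13270328] -5.1489281279293575
wrist 0 [315.2 226.6]
wrist 0.04 [314.9 254.5]
wrist 0.1 [314.  324.9]
side 0 [288.8 170.4]
side 0.04 [288.3 155.9]
side 0.1 [287.6 132.9]
scene 0 [323.  166.9]
scene 0.04 [323.4 156.9]
scene 0.1 [324.  140.9]
```

View pics/s3.png

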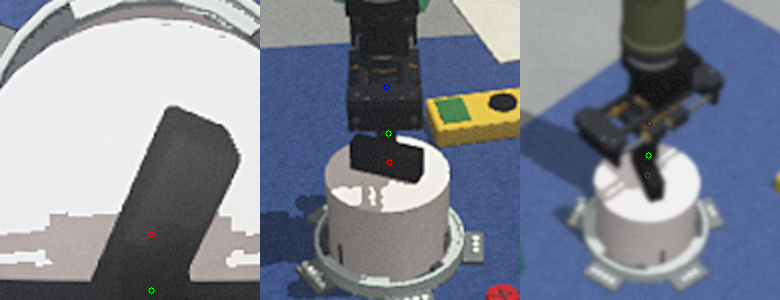

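```bash
python3 - <<'E'
from h import *
out=[]
for n,(x1,y1,w,h) in (('wrist',(240,140,160,150)),('side',(250,130,80,75))):
    d=cam(n); im=d['img'][y1:y1+h,x1:x1+w].astype(float); im=np.clip((im/110)**.6*255,0,255).astype(np.uint8)
    out.append(cv2.resize(im,(400,375),interpolation=cv2.INTER_CUBIC))
cv2.imwrite('pics/s4.png',np.hstack(out))
E
```

```text
(no output)
```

View pics/s4.png

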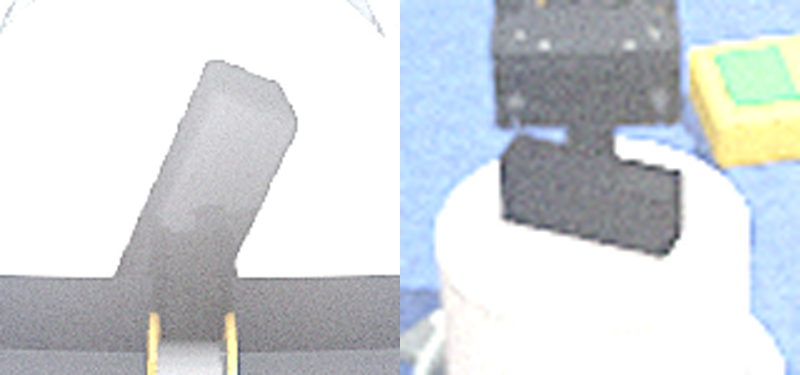

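Enhanced view: fingers (shut) overlap the handle to the tip, handle not turned. Check the handle's height by a multi-view fit.

```bash
python3 - <<'E'
from h import *
w=cam('wrist'); d=cam('side'); sc=cam('scene')
def box(d,x,z0,z1):
    c,q=np.cos(x[2]),np.sin(x[2]); return np.array([proj(d,[x[0]+a*c-b*q,x[1]+a*q+b*c,z]) for z in(z0,z1) for a,b in((.042,.012),(.042,-.012),(-.042,-.012),(-.042,.012))])
x=[.5527,.0489,np.radians(-28)]
for f in(.006,): 
    print('wrist pred bottom/top',box(w,x,.111+f,.149+f).round(0).tolist())
    print('side pred',box(d,x,.111+f,.149+f).round(0).tolist())
ims=[]
for cm,(x1,y1,ww,hh) in ((w,(230,130,170,150)),(d,(250,130,85,75)) ):
    K=400/ww; im=np.clip((cm['img'][y1:y1+hh,x1:x1+ww]/110.)**.6*255,0,255).astype(np.uint8); im=cv2.resize(im,None,fx=K,fy=K,interpolation=cv2.INTER_CUBIC)[:350]
    b=((box(cm,x,.117,.155)-[x1,y1]+.5)*K).astype(int)
    cv2.polylines(im,[b[:4]],True,(0,255,0)); cv2.polylines(im,[b[4:]],True,(0,0,255)); ims.append(im)
cv2.imwrite('pics/s5.png',np.hstack([cv2.resize(i,(400,350)) for i in ims]))
E
```

```text
wrist pred bottom/top [[323.0, 160.0], [354.0, 173.0], [309.0, 269.0], [280.0, 259.0], [324.0, 172.0], [362.0, 188.0], [307.0, 298.0], [274.0, 286.0]]
side pred [[308.0, 177.0], [304.0, 183.0], [270.0, 175.0], [274.0, 169.0], [308.0, 163.0], [304.0, 169.0], [269.0, 162.0], [273.0, 156.0]]
```

View pics/s5.png

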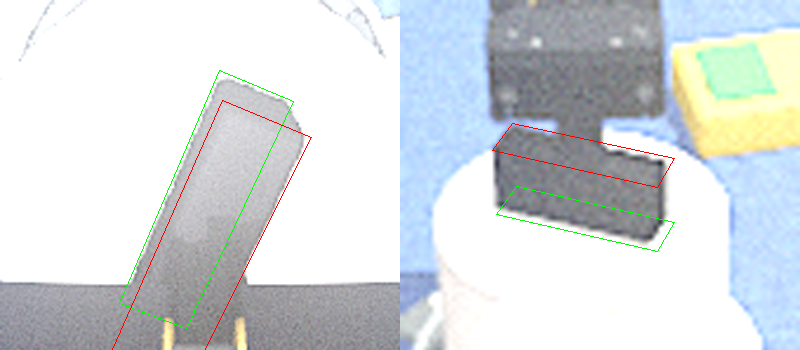

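The box model fits the images, so the handle is where I thought. Raise and check where the fingertips really are.

Call:
jog_arm(rows="0 0 -2 0 0 0 1; 0 0 -3 0 0 0 1; 0 0 -3 0 0 0 1")

```text
time: 5.85
position: [0.5525, 0.0489, 0.2133]
tool_rot: [3.138, -0.142, -0.0]
ft_force: [0.1, 0.2, 0.4]
grip_width: 0.011
grip_force: 0.0
```

```bash
python3 - <<'E'
from h import *
w=cam('wrist'); d=cam('side'); s,M,y=st(); print(s['position'],y,s['grip_width'],s['ft_force'])
ims=[]
for cm,(x1,y1,ww,hh) in ((w,(210,100,210,180)),(d,(240,90,105,90)) ):
    K=400/ww; im=np.clip((cm['img'][y1:y1+hh,x1:x1+ww]/110.)**.6*255,0,255).astype(np.uint8); im=cv2.resize(im,None,fx=K,fy=K,interpolation=cv2.INTER_CUBIC)
    for k,c in((0,(0,0,255)),(.04,(0,255,0))):
        b=((proj(cm,s['position']-M[:,2]*k)-[x1,y1]+.5)*K).astype(int); cv2.circle(im,tuple(map(int,b)),5,c,1)
    ims.append(cv2.resize(im,(400,342)))
cv2.imwrite('pics/s6.png',np.hstack(ims))
E
```

```text
[0.55483942 0.04940182 0.21617767] -5.18956220611969 0.0046519588853935825 [ 0.33986678 -0.28565109  0.40284277]
```

View pics/s6.png

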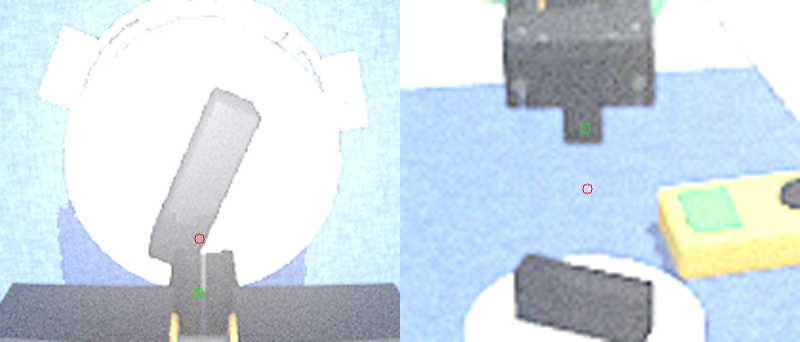

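Fingertips end visibly short of the reported TCP (side crop tip y=143 vs reported TCP y=188). Quantify the offset.

```bash
python3 - <<'E'
from h import *
d=cam('side'); w=cam('wrist'); s,M,y=st(); print(s['position'])
g=d['img'][:,:,:].astype(int)
print('side col',[(v,int(g[v,285:291].mean())) for v in range(118,136)])
for k in(.02,.025,.03,.035,.04): print(k,'side front',[proj(d,s['position']+M@[a,.01,-k]).round(1).tolist() for a in(-.0095,.0095)],'wrist',[proj(w,s['position']+M@[.0095,b,-k]).round(1).tolist() for b in(-.01,.01)])
gw=w['img'].mean(2); print('wrist col',[(v,int(gw[v,322:330].mean())) for v in range(222,242)])
print('wrist row',[(u,int(gw[240,u])) for u in range(296,340,2)])
E
```

```text
[0.55282713 0.04894373 0.21273981]
side col [(118, 33), (119, 36), (120, 32), (121, 34), (122, 36), (123, 33), (124, 34), (125, 34), (126, 33), (127, 27), (128, 61), (129, 93), (130, 93), (131, 95), (132, 93), (133, 95), (134, 94), (135, 95)]
0.02 side front [[283.2, 135.5], [292.1, 135.3]] wrist [[299.4, 225.6], [331.7, 225.7]]
0.025 side front [[283.1, 133.5], [292.1, 133.3]] wrist [[299.0, 228.8], [332.1, 228.9]]
0.03 side front [[283.0, 131.5], [292.0, 131.3]] wrist [[298.5, 232.2], [332.5, 232.3]]
0.035 side front [[282.9, 129.4], [292.0, 129.2]] wrist [[298.0, 235.8], [332.9, 235.8]]
0.04 side front [[282.9, 127.4], [291.9, 127.2]] wrist [[297.5, 239.5], [333.3, 239.6]]
wrist col [(222, 185), (223, 183), (224, 182), (225, 179), (226, 182), (227, 181), (228, 180), (229, 182), (230, 168), (231, 140), (232, 110), (233, 64), (234, 57), (235, 57), (236, 57), (237, 57), (238, 57), (239, 56), (240, 56), (241, 55)]
wrist row [(296, 187), (298, 133), (300, 51), (302, 53), (304, 52), (306, 52), (308, 55), (310, 61), (312, 59), (314, 54), (316, 77), (318, 55), (320, 56), (322, 57), (324, 53), (326, 60), (328, 58), (330, 58), (332, 50), (334, 194), (336, 176), (338, 171)]
```

True fingertips lie ~33 mm behind the reported TCP (calibration differs from the text); I'll compensate, with clearance to spare.

Call:
jog_arm(rows="0 0 0 0 0 0.18 -0.35; 0 0 0 0 0 0.18 -0.35; 0 0 0 0 0 0.04 -0.35; 0 0 0 0 0 0 -0.35; 0 0 0 0 0 0 -0.35")

```text
time: 6.68
position: [0.5522, 0.0488, 0.2117]
tool_rot: [3.048, -0.761, -0.002]
ft_force: [0.3, 0.7, 0.5]
grip_width: 0.49
grip_force: 0.0
```

Call:
jog_arm(rows="0 0 4 0 0 0 -0.35; 0 0 4 0 0 0 -0.35; 0 0 2 0 0 0 -0.35; 0 0 1.3 0 0 0 -0.35; 0 0 0 0 0 0 -0.35")

```text
time: 7.3
position: [0.5522, 0.0488, 0.0989]
tool_rot: [3.048, -0.762, -0.002]
ft_force: [-0.1, -0.6, 0.3]
grip_width: 0.675
grip_force: 0.0
```

Call:
jog_arm(rows="0 0 0 0 0 0 1; 0 0 0 0 0 0 1; 0 0 0 0 0 0 1; 0 0 0 0 0 0 1; 0 0 0 0 0 0 1")

```text
time: 7.92
position: [0.5529, 0.049, 0.0997]
tool_rot: [-3.048, 0.762, -0.001]
ft_force: [1.0, 0.1, 1.5]
grip_width: 0.276
grip_force: 35.0
```

Call:
jog_arm(rows="0 0 -0.1 0 0 0 1; 0 0 -0.1 0 0 -0.1 1; 0 0 -0.1 0 0 -0.15 1; 0 0 0 0 0 0 1")

```text
time: 8.43
position: [0.5518, 0.0487, 0.1017]
tool_rot: [3.118, -0.379, -0.003]
ft_force: [0.2, 0.1, -4.9]
grip_width: 0.272
grip_force: 35.0
```

Call:
jog_arm(rows="0 0 -0.11 0 0 -0.168 1; 0 0 -0.11 0 0 -0.168 1; 0 0 -0.11 0 0 -0.168 1; 0 0 0 0 0 0 1")

```text
time: 8.93
position: [0.5522, 0.0487, 0.1053]
tool_rot: [-3.115, -0.406, 0.002]
ft_force: [0.2, 1.0, -4.1]
grip_width: 0.272
grip_force: 35.0
```

Call:
jog_arm(rows="0 0 -0.11 0 0 -0.168 1; 0 0 -0.11 0 0 -0.168 1; 0 0 -0.11 0 0 -0.168 1; 0 0 0 0 0 0 1")

```text
time: 9.43
position: [0.5524, 0.0488, 0.1088]
tool_rot: [-2.916, -1.168, 0.001]
ft_force: [-0.1, -0.0, -5.3]
grip_width: 0.274
grip_force: 35.0
```

Call:
jog_arm(rows="0 0 -0.3 0 0 0 1; 0 0 -0.5 0 0 0 1; 0 0 -0.6 0 0 0 1; 0 0 0 0 0 0 1")

```text
time: 9.93
position: [0.5533, 0.049, 0.124]
tool_rot: [2.913, 1.175, 0.002]
ft_force: [0.9, -0.1, -4.3]
grip_width: 0.273
grip_force: 35.0
```

```bash
python3 - <<'E'
from h import *
d=cam('side'); sc=cam('scene')
hsv=cv2.cvtColor(d['img'],cv2.COLOR_BGR2HSV); m=((hsv[...,0]>18)&(hsv[...,0]<35)&(hsv[...,1]>140)&(hsv[...,2]>90)).astype(np.uint8)
m[:125]=0;m[170:]=0
P=np.argwhere(m); h=cv2.convexHull(P[:,::-1].copy()).reshape(-1,2)
W=np.array([at_z(d,*p,.02)[:2] for p in h]); print('meter',W.min(0),W.max(0)); print([(w.round(3).tolist()) for w in W[::4]])
go([.54,.285,.2])
E
```

```text
meter [0.63911967 0.2259696 ] [0.7958894 0.3512576]
[[0.789, 0.251], [0.678, 0.227], [0.701, 0.344], [0.794, 0.321]]
t 10.0 at [0.5527 0.0489 0.1233] yaw 44.0 q7 -1.07 w 23.8 F [ 0.   0.5 -5.5]
shift cm [ 15.48 -17.87  -7.68] rot [ 0. -0. -0.] shift after rot [ 15.48 -17.88  -7.67]
```

Call:
jog_arm(rows="0 0 -5 0 0 0 1; 2.8 -4.28 0 0 0 0 1; 2.8 -4.28 0 0 0 0 1; 2.8 -4.28 0 0 0 0 1; 2.8 -4.28 0 0 0 0 1")

```text
time: 10.65
position: [0.5139, 0.251, 0.1731]
tool_rot: [2.913, 1.175, 0.0]
ft_force: [0.4, -0.3, -4.4]
grip_width: 0.273
grip_force: 35.0
```

Call:
jog_arm(rows="2.8 -4.28 0 0 0 0 1; 0 0 3 0 0 0 1; 0 0 3 0 0 0 1; 0 0 1 0 0 0 1; 0 0 0 0 0 0 1")

```text
time: 11.28
position: [0.5046, 0.2998, 0.1028]
tool_rot: [-2.913, -1.176, 0.002]
ft_force: [0.0, 0.2, -3.4]
grip_width: 0.272
grip_force: 35.0
```

Call:
jog_arm(rows="0 0 0.5 0 0 0 1; 0 0 0.2 0 0 0 1; 0 0 0.1 0 0 0 1; 0 0 0 0 0 0 1")

```text
time: 11.78
position: [0.5049, 0.3001, 0.0953]
tool_rot: [2.913, 1.177, 0.0]
ft_force: [0.8, 0.2, -4.2]
grip_width: 0.272
grip_force: 35.0
```

Call:
jog_arm(rows="0 0 0.1 0 0 0 1; 0 0 0.1 0 0 0 1; 0 0 0 0 0 0 1")

```text
time: 12.15
position: [0.5048, 0.3002, 0.0938]
tool_rot: [2.912, 1.177, 0.0]
ft_force: [-1.7, -1.2, 0.4]
grip_width: 0.274
grip_force: 35.0
```

Call:
jog_arm(rows="0 0 0 0 0 0 -0.3; 0 0 0 0 0 0 -0.3; 0 0 0 0 0 0 -0.3; 0 0 -1 0 0 0 -0.3; 0 0 -3 0 0 0 -0.3")

```text
time: 12.78
position: [0.5039, 0.2994, 0.1327]
tool_rot: [2.913, 1.177, -0.005]
ft_force: [1.2, 0.4, 0.4]
grip_width: 0.641
grip_force: 0.0
```

Call:
jog_arm(rows="0 0 -6 0 0 0 -0.3; 0 0 -1 0 0 -0.16 -0.3; 0 0 0 0 0 -0.16 -0.3; 0 0 0 0 0 -0.16 -0.3; 0 0 0 0 0 -0.16 -0.3")

```text
time: 13.4
position: [0.5049, 0.3003, 0.204]
tool_rot: [2.389, 2.039, 0.001]
ft_force: [-0.5, -0.1, -0.6]
grip_width: 0.649
grip_force: 0.0
```

```bash
cat >> h.py <<'E'
def blob(d,lo,hi,roi=None):
    hsv=cv2.cvtColor(d['img'],cv2.COLOR_BGR2HSV); m=cv2.inRange(hsv,lo,hi)
    n,l,s,c=cv2.connectedComponentsWithStats(m); o=np.argsort(-s[1:,4])+1; return [(c[i].round(1),s[i]) for i in o[:3]]
E
python3 - <<'E'
from h import *
d=cam('side')
# tops: hand pixel (side0) at heights .075/.085, reel .05
print('turq',at_z(d,254,250,.075)); print('red',at_z(d,346,238,.085)); print('reel',at_z(d,388,316,.05))
go([.5405,-.3286,.2],90)
cv2.imwrite('pics/s7.png',cv2.resize(d['img'][80:300,150:450],None,fx=2.5,fy=2.5))
E
```

```text
turq [ 0.4602723  -0.13551143  0.075     ]
red [ 0.65164954 -0.13652045  0.085     ]
reel [ 0.69844029 -0.3161557   0.05      ]
t 13.4 at [0.5049 0.3003 0.2038] yaw 81.2 q7 -0.94 w 56.3 F [-0.   0.6  0.2]
shift cm [-61.61  13.1    0.37] rot [ 0.001 -0.    -0.153] shift after rot [-62.89   3.56   0.38]
```

View pics/s7.png

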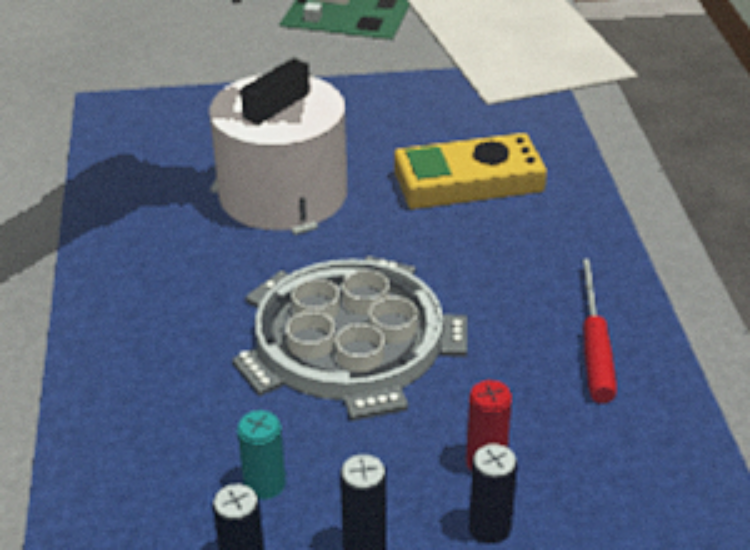

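Picture: hood upright on the bench at crop (278,160), pod open with five empty pockets, tags 3,4,5 visible. Go to can1 (55 mm).

Call:
jog_arm(rows="0 0 0 0 0 -0.153 -0.3; -5.7 0.32 0 0 0 0 -0.3; -5.7 0.32 0 0 0 0 -0.3; -5.7 0.32 0 0 0 0 -0.3; -5.7 0.32 0 0 0 0 -0.3")

```text
time: 14.08
position: [0.5154, 0.0703, 0.2039]
tool_rot: [2.234, 2.207, 0.001]
ft_force: [0.9, -1.0, -0.4]
grip_width: 0.651
grip_force: 0.0
```

Call:
jog_arm(rows="-5.7 0.32 0 0 0 0 -0.3; -5.7 0.32 0 0 0 0 -0.3; -5.7 0.32 0 0 0 0 -0.3; -5.7 0.32 0 0 0 0 -0.3; -5.7 0.32 0 0 0 0 -0.3")

```text
time: 14.7
position: [0.5287, -0.215, 0.2041]
tool_rot: [2.234, 2.207, 0.0]
ft_force: [0.2, 0.1, -0.1]
grip_width: 0.649
grip_force: 0.0
```

Call:
jog_arm(rows="-5.7 0.32 0 0 0 0 -0.3; -5.8 0 6 0 0 0 -0.3; 0 0 0 0 0 0 -0.3; 0 0 0 0 0 0 -0.3")

```text
time: 15.2
position: [0.5312, -0.3126, 0.1587]
tool_rot: [-2.233, -2.209, -0.002]
ft_force: [0.6, 0.8, -0.1]
grip_width: 0.651
grip_force: 0.0
```

```bash
python3 - <<'E'
from h import *
w=cam('wrist'); s,M,y=st(); d=cam('side')
p=proj(w,[.5405,-.3286,.055]); print('pred',p,proj(d,[.5405,-.3286,.055]))
try:
    q,n=top(w,*map(int,p),w=40,thr=140); print(q,n,at_z(w,*q,.055))
except Exception as e: print(e)
cv2.imwrite('pics/w8.png',w['img'])
go([.5405,-.3286,.003],90)
E
```

```text
pred [325.09722893 199.76633912] [304.93111712 329.78812375]
[326.71778351 200.15979381] 776 [ 0.54214729 -0.32903788  0.055     ]
t 15.3 at [ 0.5321 -0.312   0.1599] yaw 89.5 q7 0.31 w 56.5 F [-0.   0.4 -0. ]
shift cm [-1.65  0.82 15.69] rot [ 0.002  0.001 -0.008] shift after rot [-1.66  0.84 15.69]
```

Call:
jog_arm(rows="-1.7 0.94 3 0 0 0 -0.3; 0 0 5 0 0 0 -0.3; 0 0 5 0 0 0 -0.3; 0 0 2.6 0 0 0 -0.3; 0 0 0 0 0 0 1", force=20)

```text
time: 15.92
position: [0.5394, -0.3288, 0.0014]
tool_rot: [-2.229, -2.21, 0.0]
ft_force: [0.5, -0.6, 0.4]
grip_width: 0.601
grip_force: 0.0
```

Call:
jog_arm(rows="0 0 0 0 0 0 1; 0 0 0 0 0 0 1; 0 0 0 0 0 0 1")

```text
time: 16.3
position: [0.5417, -0.3313, 0.0046]
tool_rot: [2.23, 2.208, 0.002]
ft_force: [0.1, 0.4, 6.0]
grip_width: 0.407
grip_force: 20.0
```

Call:
jog_arm(rows="0 0 -2 0 0 0 1; 0 0 -5 0 0 0 1; 0 0 -6 0 0 0 1; 5.87 -0.26 0 0 0 0 1; 5.87 -0.26 0 0 0 0 1")

```text
time: 16.92
position: [0.5364, -0.2125, 0.1344]
tool_rot: [2.233, 2.206, 0.001]
ft_force: [0.4, 0.9, -0.5]
grip_width: 0.409
grip_force: 20.0
```

Call:
jog_arm(rows="5.87 -0.26 0 0 0 0 1; 5.87 -0.26 0 0 0 0 1; 5.87 -0.26 0 0 0 0 1; 5.87 -0.26 0 0 0 0 1; 5.87 -0.26 0 0 0 0 1")

```text
time: 17.55
position: [0.5256, 0.0819, 0.1335]
tool_rot: [2.231, 2.208, 0.0]
ft_force: [0.9, -0.1, -0.1]
grip_width: 0.406
grip_force: 20.0
```

Call:
jog_arm(rows="0 0 0 0 0 0.16 1; 0 0 0 0 0 0.16 1; 0 0 0 0 0 0.16 1; 0 0 0 0 0 0.16 1; 0 0 0 0 0 0.16 1")

```text
time: 18.18
position: [0.5257, 0.0804, 0.1333]
tool_rot: [2.919, 1.159, 0.001]
ft_force: [0.5, -0.7, -0.4]
grip_width: 0.406
grip_force: 20.0
```

```bash
cat >> h.py <<'E'
POD=np.array([.5529,.0488]); PY=43.86
def pk(i): a=np.radians(PY+{1:90,2:18,3:-54,4:-126,5:-198}[i]); return POD+.043*np.array([np.cos(a),np.sin(a)])
E
python3 - <<'E'
from h import *
go([*pk(1),.05],43.86)
w=cam('wrist'); cv2.imwrite('pics/w9.png',w['img'])
print([ (i,proj(w,[*pk(i),.032]).round(0).tolist()) for i in(1,2,3,4,5)])
E
```

```text
t 18.2 at [0.5257 0.0804 0.1333] yaw 43.3 q7 -1.13 w 35.4 F [ 0.5 -0.7 -0.4]
shift cm [-0.23 -0.15  8.33] rot [ 0.001 -0.    -0.01 ] shift after rot [-0.23 -0.14  8.33]
[(1, [314.0, 188.0]), (2, [344.0, 147.0]), (3, [392.0, 163.0]), (4, [389.0, 211.0]), (5, [343.0, 225.0])]
```

View pics/w9.png

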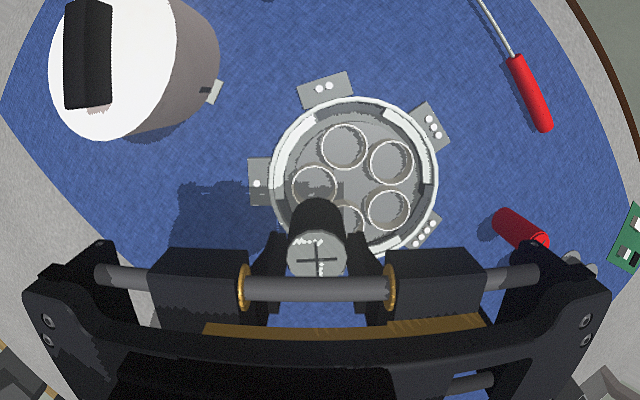

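Picture: pockets at (314,188),(344,147),(391,162),(389,211) match prediction; can1 held, top centre (316,255). Check the held can's axis offset.

```bash
python3 - <<'E'
from h import *
w=cam('wrist'); s,M,y=st(); z=s['position'][2]+.051
q,n=top(w,316,254,w=34,thr=150); print(q,n)
for u in (q,(316.5,255)): print('off in tool cm',100*M.T@(at_z(w,*u,z)-s['position']))
E
```

```text
[310.56013746 243.01030928] 291
off in tool cm [ 1.19909986 -0.19317181 -5.10017394]
off in tool cm [ 0.48922415  0.1078466  -5.09983939]
```

Call:
jog_arm(rows="-0.53 -0.15 3 0 0 -0.01 1; 0 0 4 0 0 0 1; 0 0 1.3 0 0 0 1; 0 0 1.2 0 0 0 1; 0 0 0 0 0 0 1")

```text
time: 18.9
position: [0.521, 0.0779, 0.0374]
tool_rot: [-2.911, -1.182, 0.0]
ft_force: [-0.2, 0.7, -0.2]
grip_width: 0.404
grip_force: 20.0
```

Call:
jog_arm(rows="0 0 1 0 0 0 1; 0 0 0.7 0 0 0 1; 0 0 0 0 0 0 1")

```text
time: 19.27
position: [0.5204, 0.0777, 0.0197]
tool_rot: [-2.911, -1.181, 0.002]
ft_force: [-0.5, -0.0, -0.5]
grip_width: 0.409
grip_force: 20.0
```

Call:
jog_arm(rows="0 0 0.2 0 0 0 1; 0 0 0.15 0 0 0 1; 0 0 0 0 0 0 1")

```text
time: 19.65
position: [0.521, 0.0778, 0.0168]
tool_rot: [2.911, 1.181, 0.0]
ft_force: [-0.1, 0.0, -1.4]
grip_width: 0.407
grip_force: 20.0
```

Call:
jog_arm(rows="0 0 0 0 0 0 -0.15; 0 0 0 0 0 0 -0.15; 0 0 -2 0 0 0 -0.15; 0 0 -6 0 0 0 -0.15; 0 0 -6 0 0 0.138 -0.15")

```text
time: 20.27
position: [0.5207, 0.0782, 0.1594]
tool_rot: [-2.987, -0.973, -0.001]
ft_force: [1.3, -0.4, 1.1]
grip_width: 0.572
grip_force: 0.0
```

Call:
jog_arm(rows="-4.77 3.67 0 0 0 0 -0.35; -4.77 3.67 0 0 0 0 -0.35; -4.77 3.67 0 0 0 0 -0.35; -4.77 3.67 0 0 0 0 -0.35; -4.77 3.67 0 0 0 0 -0.35")

```text
time: 20.9
position: [0.437, -0.213, 0.1587]
tool_rot: [2.983, 0.978, 0.003]
ft_force: [0.8, -0.9, 0.4]
grip_width: 0.675
grip_force: 0.0
```

```bash
cat >> h.py <<'E'
def find(c,h):
    w=cam('wrist'); p=proj(w,[*c,h]); q,n=top(w,*map(int,p),w=32,thr=140); r=at_z(w,*q,h); print('pred',p.round(1),'seen',q.round(1),n,r.round(4)); return r,w
E
python3 - <<'E'
from h import *
r,w=find([.436,-.2105],.075); go([*r[:2],.022],36)
d=cam('side'); p=proj(d,[*pk(1),.067]); q,n=top(d,*map(int,p)); print('can1 top side pred',p,q,n, at_z(d,*q,.067),pk(1))
E
```

```text
pred [312.5 190.2] seen [315.2 188.9] 919 [ 0.4386 -0.2118  0.075 ]
t 20.9 at [ 0.4331 -0.2227  0.1582] yaw 35.7 q7 -0.54 w 58.9 F [-2.5 -6.7 -0.6]
shift cm [ 1.14 -0.64 13.61] rot [ 0.005  0.004 -0.006] shift after rot [ 1.09 -0.56 13.62]
can1 top side pred [275.8695375  185.69191783] [275.10612245 189.28571429] 245 [0.52014617 0.06635583 0.067     ] [0.52310536 0.07980451]
```

Call:
jog_arm(rows="0 0 0 0 0 0 -0.35; 0 0 0 0 0 0 -0.35; 0 0 0 0 0 0 -0.35")

```text
time: 21.38
position: [0.4378, -0.2099, 0.1571]
tool_rot: [2.984, 0.982, 0.0]
ft_force: [0.3, 0.0, 0.2]
grip_width: 0.677
grip_force: 0.0
```

```bash
python3 - <<'E'
from h import *
r,w=find([.436,-.2105],.075); go([*r[:2],.022],36)
d=cam('side'); p=proj(d,[*pk(1),.067]).astype(int); g=d['img']; 
cv2.imwrite('pics/chk.png',np.hstack([cv2.resize(g[150:250,230:340],(440,400),interpolation=cv2.INTER_CUBIC)]))
E
```

```text
pred [314.9 193.2] seen [317.7 191.8] 916 [ 0.4386 -0.2118  0.075 ]
t 21.4 at [ 0.4376 -0.2101  0.1569] yaw 36.4 q7 -0.54 w 58.6 F [0.1 0.1 0.1]
shift cm [-0.02  0.19 13.49] rot [ 0.    -0.     0.007] shift after rot [-0.02  0.2  13.49]
```

View pics/chk.png

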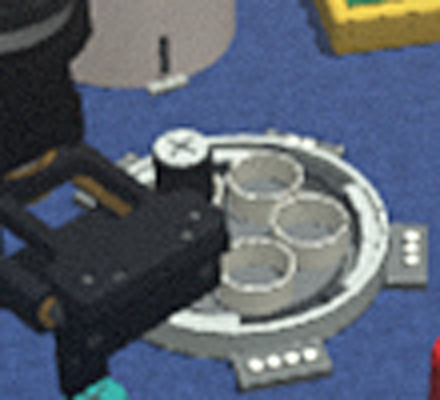

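Picture: can1 stands seated in pocket 1, top at the predicted height. Grip can3.

Call:
jog_arm(rows="0 0.19 4 0 0 0.007 -0.35; 0 0 5 0 0 0 -0.35; 0 0 3 0 0 0 -0.35; 0 0 1.1 0 0 0 -0.35; 0 0 0 0 0 0 1")

```text
time: 22.1
position: [0.4383, -0.2125, 0.0257]
tool_rot: [-2.988, -0.968, 0.0]
ft_force: [-1.4, 1.0, 0.6]
grip_width: 0.626
grip_force: 0.0
```

Call:
jog_arm(rows="0 0 0 0 0 0 1; 0 0 0 0 0 0 1; 0 0 0 0 0 0 1; 0 0 0 0 0 0 1")

```text
time: 22.6
position: [0.4392, -0.2132, 0.0268]
tool_rot: [2.987, 0.967, 0.002]
ft_force: [-0.2, 1.1, 6.6]
grip_width: 0.405
grip_force: 20.0
```

Call:
jog_arm(rows="0 0 -2 0 0 0 1; 0 0 -5 0 0 0 1; 0 0 -5 0 0 0 1; 4.6 -1.9 0 0 0 0 1; 4.6 -1.9 0 0 0 0 1")

```text
time: 23.22
position: [0.4912, -0.128, 0.1465]
tool_rot: [2.989, 0.963, 0.002]
ft_force: [-0.0, -0.2, -1.1]
grip_width: 0.403
grip_force: 19.9
```

Call:
jog_arm(rows="4.6 -1.9 0 0 0 0 1; 4.6 -1.9 0 0 0 0 1; 4.6 -1.9 0 0 0 0 1; 4.6 -1.9 0 0 0 0 1; 0 0 0 0 0 -0.15 1")

```text
time: 23.85
position: [0.5957, 0.0473, 0.1454]
tool_rot: [-2.898, -1.203, -0.002]
ft_force: [-0.0, 0.1, -0.5]
grip_width: 0.405
grip_force: 19.9
```

Call:
jog_arm(rows="0 0 0 0 0 -0.154 1; 0 0 0 0 0 -0.154 1; 0 0 0 0 0 -0.154 1; 0 0 0 0 0 -0.154 1; 0 0 0 0 0 0 1")

```text
time: 24.48
position: [0.5948, 0.041, 0.1453]
tool_rot: [-2.413, -2.011, 0.001]
ft_force: [0.1, 0.5, -0.9]
grip_width: 0.404
grip_force: 19.9
```

```bash
python3 - <<'E'
from h import *
go([*pk(3),.065],79.86)
E
```

```text
t 24.5 at [0.5948 0.041  0.1453] yaw 79.6 q7 -0.51 w 35.2 F [ 0.1  0.5 -0.9]
shift cm [0.03 0.04 8.03] rot [-0.001  0.    -0.004] shift after rot [0.03 0.04 8.03]
```

Call:
jog_arm(rows="0.03 0.04 4 0 0 0 1; 0 0 3 0 0 0 1; 0 0 1 0 0 0 1; 0 0 1 0 0 0 1; 0 0 0 0 0 0 1")

```text
time: 25.1
position: [0.5957, 0.0415, 0.0558]
tool_rot: [2.412, 2.013, 0.0]
ft_force: [0.0, -0.2, -1.8]
grip_width: 0.407
grip_force: 19.9
```

Call:
jog_arm(rows="0 0 0.9 0 0 0 1; 0 0 0.6 0 0 0 1; 0 0 0.2 0 0 0 1; 0 0 0 0 0 0 1; 0 0 0 0 0 0 1")

```text
time: 25.72
position: [0.5955, 0.0416, 0.039]
tool_rot: [2.411, 2.014, -0.0]
ft_force: [-2.5, -0.3, 2.9]
grip_width: 0.406
grip_force: 20.0
```

Call:
jog_arm(rows="0 0 0 0 0 0 -0.15; 0 0 0 0 0 0 -0.15; 0 0 -2 0 0 0 -0.15; 0 0 -6 0 0 0 -0.15; 0 0 -6 0 0 0 -0.15")

```text
time: 26.35
position: [0.5955, 0.0418, 0.1814]
tool_rot: [2.41, 2.014, 0.001]
ft_force: [1.8, -0.7, 0.2]
grip_width: 0.576
grip_force: 0.0
```

Call:
jog_arm(rows="-4.67 1.8 0 0 0 0 -0.35; -4.67 1.8 0 0 0 0 -0.35; -4.67 1.8 0 0 0 0 -0.35; -4.67 1.8 0 0 0 0 -0.35; -4.67 1.8 0 0 0 0 -0.35")

```text
time: 26.98
position: [0.6432, -0.206, 0.1806]
tool_rot: [2.41, 2.013, 0.002]
ft_force: [0.6, 0.9, 0.5]
grip_width: 0.675
grip_force: 0.0
```

Call:
jog_arm(rows="0 0 0 0 0 -0.176 -0.35; 0 0 0 0 0 -0.176 -0.35; 0 0 0 0 0 -0.176 -0.35; 0 0 0 0 0 -0.176 -0.35; 0 0 0 0 0 -0.176 -0.35")

```text
time: 27.6
position: [0.643, -0.2044, 0.1803]
tool_rot: [1.315, 2.851, 0.001]
ft_force: [-0.1, -0.0, -0.7]
grip_width: 0.679
grip_force: 0.0
```

Call:
jog_arm(rows="0 0 0 0 0 0 -0.35; 0 0 0 0 0 0 -0.35")

```text
time: 27.85
position: [0.6427, -0.2044, 0.1795]
tool_rot: [1.328, 2.846, 0.0]
ft_force: [-0.2, -0.3, -0.4]
grip_width: 0.675
grip_force: 0.0
```

```bash
python3 - <<'E'
from h import *
r,w=find([.6416,-.2047],.085); go([*r[:2],.036],130)
d=cam('side')
for i,h in((1,.067),(3,.087)):
    p=proj(d,[*pk(i),h]); q,n=top(d,*map(int,p),w=8); print(i,p,q,n)
E
```

```text
pred [315.2 186.4] seen [315.1 188. ] 875 [ 0.6426 -0.206   0.085 ]
t 27.9 at [ 0.6427 -0.2044  0.1793] yaw 130.0 q7 0.68 w 58.3 F [ 0.1 -0.5 -0. ]
shift cm [-0.11 -0.12 14.33] rot [0.    0.001 0.   ] shift after rot [-0.12 -0.11 14.33]
1 [275.8695375  185.69191783] [274.37398374 186.83739837] 123
3 [307.78034508 186.62415995] [299.5 186. ] 10
```

Call:
jog_arm(rows="-0.11 -0.12 4 0 0 0 -0.35; 0 0 5 0 0 0 -0.35; 0 0 4 0 0 0 -0.35; 0 0 1.3 0 0 0 -0.35; 0 0 0 0 0 0 1")

```text
time: 28.58
position: [0.6424, -0.2058, 0.0358]
tool_rot: [-1.324, -2.848, -0.0]
ft_force: [0.4, 1.0, -0.2]
grip_width: 0.621
grip_force: 0.0
```

Call:
jog_arm(rows="0 0 0 0 0 0 1; 0 0 0 0 0 0 1; 0 0 0 0 0 0 1; 0 0 0 0 0 0 1")

```text
time: 29.08
position: [0.6435, -0.2063, 0.0375]
tool_rot: [1.323, 2.846, 0.0]
ft_force: [-0.5, -0.2, 5.9]
grip_width: 0.404
grip_force: 20.0
```

Call:
jog_arm(rows="0 0 -2 0 0 0 1; 0 0 -5 0 0 0 1; 0 0 -6 0 0 0 1; 4.35 1.43 0 0 0 0 1; 4.35 1.43 0 0 0 0 1")

```text
time: 29.7
position: [0.6082, -0.1199, 0.1675]
tool_rot: [1.324, 2.847, 0.001]
ft_force: [0.2, 0.1, -0.6]
grip_width: 0.41
grip_force: 20.0
```

Call:
jog_arm(rows="4.35 1.43 0 0 0 0 1; 4.35 1.43 0 0 0 0 1; 4.35 1.43 0 0 0 0 1; 0 0 0 0 0 -0.17 1; 0 0 0 0 0 -0.17 1")

```text
time: 30.32
position: [0.5564, 0.0073, 0.1667]
tool_rot: [0.811, 3.034, -0.003]
ft_force: [-0.3, -0.5, -1.0]
grip_width: 0.407
grip_force: 20.0
```

Call:
jog_arm(rows="0 0 0 0 0 -0.17 1; 0 0 0 0 0 -0.17 1; 0 0 0 0 0 -0.17 1; 0 0 0 0 0 -0.16 1; 0 0 0 0 0 0 1")

```text
time: 30.95
position: [0.5566, 0.0066, 0.1662]
tool_rot: [-0.218, 3.134, -0.0]
ft_force: [0.4, -0.0, -0.3]
grip_width: 0.411
grip_force: 20.0
```

```bash
python3 - <<'E'
from h import *
go([*pk(4),.0775],187.86)
d=cam('scene')
E
```

```text
t 30.9 at [0.5566 0.0066 0.1662] yaw -172.0 q7 1.34 w 35.8 F [ 0.4 -0.  -0.3]
shift cm [-0.21 -0.07  8.87] rot [-0.     0.     0.002] shift after rot [-0.21 -0.07  8.87]
```

Call:
jog_arm(rows="-0.25 -0.07 4 0 0 0 1; 0 0 3 0 0 0 1; 0 0 1.8 0 0 0 1; 0 0 1 0 0 0 1; 0 0 0 0 0 0 1")

```text
time: 31.62
position: [0.5594, 0.0062, 0.0678]
tool_rot: [0.219, -3.134, 0.0]
ft_force: [1.1, -0.4, -0.2]
grip_width: 0.407
grip_force: 20.0
```

Call:
jog_arm(rows="0 0 0.9 0 0 0 1; 0 0 0.7 0 0 0 1; 0 0 0.3 0 0 0 1; 0 0 0 0 0 0 1; 0 0 0 0 0 0 1")

```text
time: 32.25
position: [0.5599, 0.006, 0.0496]
tool_rot: [-0.22, 3.133, -0.001]
ft_force: [-1.8, 0.3, 6.0]
grip_width: 0.406
grip_force: 20.0
```

Call:
jog_arm(rows="0 0 0 0 0 0 -0.15; 0 0 0 0 0 0 -0.15; 0 0 -2 0 0 0 -0.15; 0 0 -6 0 0 0 -0.15; 0 0 -6 0 0 0 -0.15")

```text
time: 32.88
position: [0.5591, 0.0065, 0.1912]
tool_rot: [-0.221, 3.134, 0.001]
ft_force: [0.6, -0.1, 0.1]
grip_width: 0.577
grip_force: 0.0
```

Call:
jog_arm(rows="1.35 -5.29 0 0 0 0 -0.35; 1.35 -5.29 0 0 0 0 -0.35; 1.35 -5.29 0 0 0 0 -0.35; 1.35 -5.29 0 0 0 0 -0.35; 0 0 0 0 0 0.179 -0.35")

```text
time: 33.5
position: [0.5343, -0.2176, 0.1891]
tool_rot: [0.082, 3.14, -0.001]
ft_force: [-0.3, 0.4, -0.3]
grip_width: 0.672
grip_force: 0.0
```

Call:
jog_arm(rows="0 0 0 0 0 0.179 -0.35; 0 0 0 0 0 0.179 -0.35; 0 0 0 0 0 0.179 -0.35; 0 0 0 0 0 0.179 -0.35; 0 0 0 0 0 0.179 -0.35")

```text
time: 34.12
position: [0.5358, -0.2106, 0.1901]
tool_rot: [1.421, 2.801, 0.0]
ft_force: [0.5, 0.3, 0.1]
grip_width: 0.675
grip_force: 0.0
```

Call:
jog_arm(rows="0 0 0 0 0 0.179 -0.35; 0 0 0 0 0 0 -0.35; 0 0 0 0 0 0 -0.35")

```text
time: 34.5
position: [0.5356, -0.2108, 0.1893]
tool_rot: [1.654, 2.67, 0.0]
ft_force: [-0.3, -0.5, 0.0]
grip_width: 0.677
grip_force: 0.0
```

```bash
python3 - <<'E'
from h import *
r,w=find([.536,-.211],.095); go([*r[:2],.046],115.86)
E
```

```text
pred [316.4 187.3] seen [316.8 188.9] 865 [ 0.5371 -0.2122  0.095 ]
t 34.5 at [ 0.5356 -0.2109  0.1892] yaw 116.4 q7 0.59 w 58.6 F [-0.4 -0.8 -0.2]
shift cm [-0.19  0.07 14.32] rot [0.    0.    0.009] shift after rot [-0.19  0.08 14.32]
```

Call:
jog_arm(rows="-0.19 0.08 4 0 0 0.009 -0.35; 0 0 5 0 0 0 -0.35; 0 0 4 0 0 0 -0.35; 0 0 1.3 0 0 0 -0.35; 0 0 0 0 0 0 1")

```text
time: 35.17
position: [0.537, -0.2122, 0.0458]
tool_rot: [-1.67, -2.66, -0.001]
ft_force: [-0.1, 0.3, 0.7]
grip_width: 0.623
grip_force: 0.0
```

Call:
jog_arm(rows="0 0 0 0 0 0 1; 0 0 0 0 0 0 1; 0 0 0 0 0 0 1; 0 0 0 0 0 0 1")

```text
time: 35.67
position: [0.538, -0.2129, 0.0472]
tool_rot: [1.67, 2.658, -0.0]
ft_force: [-1.0, 0.5, 7.1]
grip_width: 0.411
grip_force: 20.0
```

Call:
jog_arm(rows="0 0 -2 0 0 0 1; 0 0 -5 0 0 0 1; 0 0 -6 0 0 0 1; 4.58 1.69 0 0 0 0 1; 4.58 1.69 0 0 0 0 1")

```text
time: 36.3
position: [0.528, -0.114, 0.1774]
tool_rot: [1.672, 2.658, 0.001]
ft_force: [0.0, 0.1, -1.3]
grip_width: 0.405
grip_force: 20.0
```

Call:
jog_arm(rows="4.58 1.69 0 0 0 0 1; 4.58 1.69 0 0 0 0 1; 4.58 1.69 0 0 0 0 1; 0 0 0 0 0 0 1; 0 0 0 0 0 0 1")

```text
time: 36.92
position: [0.5137, 0.0302, 0.1762]
tool_rot: [1.67, 2.66, -0.001]
ft_force: [0.4, -0.3, -0.9]
grip_width: 0.406
grip_force: 20.0
```

```bash
python3 - <<'E'
from h import *
go([*pk(5),.088],115.86)
E
```

```text
t 36.9 at [0.5137 0.0302 0.1762] yaw 115.8 q7 0.22 w 35.3 F [ 0.4 -0.3 -0.9]
shift cm [-0.03  0.04  8.82] rot [-0.     0.001 -0.002] shift after rot [-0.04  0.04  8.82]
```

Call:
jog_arm(rows="-0.1 0.04 4 0 0 0 1; 0 0 3 0 0 0 1; 0 0 1.8 0 0 0 1; 0 0 1 0 0 0 1; 0 0 0 0 0 0 1")

```text
time: 37.55
position: [0.5145, 0.0296, 0.0777]
tool_rot: [-1.672, -2.659, 0.0]
ft_force: [-0.8, 1.3, -1.0]
grip_width: 0.405
grip_force: 20.0
```

Call:
jog_arm(rows="0 0 0.9 0 0 0 1; 0 0 0.7 0 0 0 1; 0 0 0.3 0 0 0 1; 0 0 0 0 0 0 1; 0 0 0 0 0 0 1")

```text
time: 38.17
position: [0.5145, 0.0297, 0.0593]
tool_rot: [1.671, 2.66, -0.001]
ft_force: [-2.2, -1.1, 5.5]
grip_width: 0.405
grip_force: 20.0
```

Call:
jog_arm(rows="0 0 0 0 0 0 -0.15; 0 0 0 0 0 0 -0.15; 0 0 -2 0 0 0 -0.15; 0 0 -6 0 0 0 -0.15; 0 0 -6 0 0 0 -0.15")

```text
time: 38.8
position: [0.5144, 0.0304, 0.2013]
tool_rot: [1.67, 2.661, 0.001]
ft_force: [0.9, -0.3, 0.8]
grip_width: 0.571
grip_force: 0.0
```

Call:
jog_arm(rows="0 0 -5 0 0 0 -0.35; 4.94 2.2 0 0 0 0 -0.35; 4.94 2.2 0 0 0 0 -0.35; 4.94 2.2 0 0 0 0 -0.35; 4.94 2.2 0 0 0 0 -0.35")

```text
time: 39.42
position: [0.5082, 0.2477, 0.2502]
tool_rot: [1.672, 2.658, 0.002]
ft_force: [0.5, -0.7, 0.3]
grip_width: 0.674
grip_force: 0.0
```

Call:
jog_arm(rows="4.94 2.2 0 0 0 0.18 -0.35; 0 0 0 0 0 0.18 -0.35; 0 0 0 0 0 0.18 -0.35; 0 0 0 0 0 0.18 -0.35; 0 0 0 0 0 0.18 -0.35")

```text
time: 40.05
position: [0.5064, 0.2992, 0.2503]
tool_rot: [-2.662, -1.668, -0.002]
ft_force: [-1.0, 0.7, 0.1]
grip_width: 0.678
grip_force: 0.0
```

Call:
jog_arm(rows="0 0 0 0 0 0.18 -0.35; 0 0 0 0 0 0.18 -0.35; 0 0 0 0 0 0 -0.35; 0 0 0 0 0 0 -0.35")

```text
time: 40.55
position: [0.5065, 0.2989, 0.2495]
tool_rot: [-2.913, -1.177, -0.001]
ft_force: [-0.1, 0.0, -0.6]
grip_width: 0.676
grip_force: 0.0
```

```bash
python3 - <<'E'
from h import *
w=cam('wrist'); d=cam('side')
p=proj(w,[.505,.300,.15]).astype(int); print(p)
for t in(90,120): 
    x,c,n=fit_handle(w,[.505,.300,np.radians(43.7)],0,(p[0]-50,p[0]+50,p[1]-60,p[1]+60),t); print('hood',x.round(4),np.degrees(x[2]),c,n)
q=proj(d,[.505,.300,.14]).astype(int)
x2,c,n=fit_handle(d,[.505,.300,np.radians(43.7)],0,(q[0]-30,q[0]+30,q[1]-25,q[1]+25),70); print('side',x2.round(4),np.degrees(x2[2]),c,n)
go([*x[:2],.0945],np.degrees(x[2]))
for i,h in((1,.067),(3,.087),(4,.097),(5,.107)):
    p=proj(d,[*pk(i),h]); q,n=top(d,*map(int,p),w=9); print(i,p.round(1),q.round(1),n)
cv2.imwrite('pics/fin.png',d['img'])
E
```

```text
[313 186]
hood [0.4981 0.3154 0.6987] 40.03398830148389 1603.3125 542
hood [0.5098 0.3282 0.7661] 43.89362375314725 119.0625 1895
side [0.5068 0.3298 0.8861] 50.772604578566 67.0625 412
t 40.6 at [0.5065 0.2987 0.2491] yaw 43.9 q7 -1.56 w 58.6 F [ 0.1  0.5 -0.5]
shift cm [ 2.28 -1.88 15.46] rot [-0.    -0.     0.001] shift after rot [ 2.29 -1.89 15.46]
1 [275.9 185.7] [273.8 186.1] 134
3 [307.8 186.6] [306.5 187.1] 122
4 [293.8 194.1] [292.5 191.6] 236
5 [273.1 185.8] [272.8 186.1] 126
```

Hood was knocked ~3 cm in +y; recentre and refit.

Call:
jog_arm(rows="2.28 -1.88 0 0 0 0 -0.35; 0 0 0 0 0 0 -0.35; 0 0 0 0 0 0 -0.35")

```text
time: 41.02
position: [0.5099, 0.3276, 0.2486]
tool_rot: [2.914, 1.173, -0.001]
ft_force: [0.5, -0.8, 0.9]
grip_width: 0.674
grip_force: 0.0
```

```bash
python3 - <<'E'
from h import *
w=cam('wrist')
p=proj(w,[.51,.328,.15]).astype(int)
for t in(110,125): 
    x,c,n=fit_handle(w,[.51,.328,np.radians(43.7)],0,(p[0]-50,p[0]+50,p[1]-60,p[1]+60),t); print('hood',x.round(4),np.degrees(x[2]),c,n)
go([*x[:2],.0945],np.degrees(x[2]))
# round hood outline: bright top rim circle check
g=w['img']; hsv=cv2.cvtColor(g,cv2.COLOR_BGR2HSV); m=((g.min(2)>125)&(hsv[...,1]<60)).astype(np.uint8)
n,l,s,c=cv2.connectedComponentsWithStats(m); i=l[p[1],p[0]+45]; print(i,s[i],c[i])
pts=np.argwhere(l==i)[:,::-1]; h=cv2.convexHull(pts.copy()).reshape(-1,2); W=np.array([at_z(w,*q,.111)[:2] for q in h]); print(cv2.minEnclosingCircle(W.astype(np.float32)))
E
```

```text
hood [0.5088 0.3268 0.7805] 44.71831427679248 322.4375 1772
hood [0.509  0.3272 0.7954] 45.57514819284598 160.6875 1938
t 41.1 at [0.5101 0.3272 0.2486] yaw 43.8 q7 -1.62 w 59.2 F [ 0.3  0.2 -0.1]
shift cm [-0.07 -0.08 15.41] rot [ 0.     0.001 -0.031] shift after rot [-0.07 -0.08 15.41]
31 [  251   103   129   134 10859] [315.55511557 171.44304264]
((0.5121496915817261, 0.33153048157691956), 0.07726628333330154)
```

Call:
jog_arm(rows="-0.06 -0.04 4 0 0 -0.015 -0.35; 0 0 5 0 0 0 -0.35; 0 0 4 0 0 0 -0.35; 0 0 2.4 0 0 0 -0.35; 0 0 0 0 0 0 -0.35", force=35)

```text
time: 41.7
position: [0.5084, 0.3258, 0.0929]
tool_rot: [2.905, 1.192, -0.006]
ft_force: [-0.4, -0.5, 1.9]
grip_width: 0.672
grip_force: 0.0
```

Call:
jog_arm(rows="0 0 0 0 0 0 1; 0 0 0 0 0 0 1; 0 0 0 0 0 0 1; 0 0 0 0 0 0 1; 0 0 0 0 0 0 1")

```text
time: 42.32
position: [0.5092, 0.3281, 0.0951]
tool_rot: [-2.906, -1.194, -0.001]
ft_force: [-0.2, 0.1, 1.4]
grip_width: 0.271
grip_force: 35.0
```

Call:
jog_arm(rows="0 0 -2 0 0 0 1; 0 0 -5 0 0 0 1; 0 0 -6 0 0 0 1; 0 0 0 0 0 0 1; 0 0 0 0 0 0 1")

```text
time: 42.95
position: [0.5087, 0.3272, 0.2242]
tool_rot: [2.905, 1.194, -0.002]
ft_force: [0.2, -0.2, -4.9]
grip_width: 0.275
grip_force: 35.0
```

```bash
python3 - <<'E'
from h import *
s,M,y=st(); foot=s['position'][2]-.0938
w=cam('wrist'); p=proj(w,[*s['position'][:2],foot+.149]).astype(int); print(p)
for t in (110,125):
    x,c,n=fit_handle(w,[*s['position'][:2],np.radians(y)],foot,(p[0]-60,p[0]+60,p[1]-80,p[1]+20),t); print('hood',x.round(4),np.degrees(x[2]),c,n)
print('off tool', M.T@np.array([*(x[:2]-s['position'][:2]),0]))
go([*POD,.18],PY+20)
E
```

```text
[314 267]
hood [0.5114 0.3293 0.759 ] 43.486344418509155 3181.0625 7762
hood [0.5108 0.3284 0.7664] 43.91407468289549 3226.25 7817
off tool [ 2.33326463e-03  6.61972542e-04 -3.50034542e-06]
t 43.0 at [0.5084 0.3268 0.2232] yaw 44.7 q7 -1.61 w 23.7 F [-0.8 -0.1 -3.8]
shift cm [-16.36  22.9    4.36] rot [-0.001  0.003 -0.335] shift after rot [-23.    16.24   4.32]
```

Call:
jog_arm(rows="-3.27 4.58 0 0 0 0 1; -3.27 4.58 0 0 0 0 1; -3.27 4.58 0 0 0 0 1; -3.27 4.58 0 0 0 0 1; -3.27 4.58 0 0 0 0 1")

```text
time: 43.62
position: [0.5526, 0.0478, 0.2227]
tool_rot: [-2.905, -1.193, 0.005]
ft_force: [1.4, -0.2, -3.6]
grip_width: 0.273
grip_force: 35.0
```

Call:
jog_arm(rows="0 0 0 0 0 0.178 1; 0 0 0 0 0 0.178 1; 0 0 0 0 0 0.178 1; 0 0 0 0 0 0.178 1; 0 0 0 0 0 0 1")

```text
time: 44.25
position: [0.5527, 0.0498, 0.2228]
tool_rot: [-3.14, -0.109, 0.006]
ft_force: [-1.6, 0.4, -4.6]
grip_width: 0.27
grip_force: 35.0
```

```bash
python3 - <<'E'
from h import *
s,M,y=st(); foot=s['position'][2]-.0938
go([*POD,.125],PY-40)
d=cam('side')
q=proj(d,[*s['position'][:2],foot+.14]).astype(int)
# white hood cylinder silhouette: compare left/right edges at several rows with predicted cylinder
for zz in(.03,.05,.07):
    c=proj(d,[*s['position'][:2],foot+zz]); row=int(round(c[1])); g=d['img'][row].astype(int); 
    m=(g.min(1)>75)&(g.max(1)-g.min(1)<40); xs=np.where(m[int(c[0])-50:int(c[0])+50])[0]+int(c[0])-50
    v=ray(d,*c); e=np.cross(v,[0,0,1]); print(zz,c.round(1),row,'edges',xs.min(),xs.max(),'mid',(xs.min()+xs.max())/2)
E
```

```text
t 44.2 at [0.5527 0.0498 0.2228] yaw 4.0 q7 -1.74 w 23.5 F [-1.6  0.4 -4.6]
shift cm [0.05 0.1  9.78] rot [-0.     0.004  0.002] shift after rot [0.02 0.1  9.78]
0.03 [288.4 160.7] 161 edges 256 332 mid 294.0
0.05 [288.2 153.3] 153 edges 255 319 mid 287.0
0.07 [287.9 145.8] 146 edges 255 320 mid 287.5
```

Call:
jog_arm(rows="0.03 0.08 3 0 0 0 1; 0 0 4 0 0 0 1; 0 0 2 0 0 0 1; 0 0 0.7 0 0 0 1; 0 0 0 0 0 0 1")

```text
time: 44.92
position: [0.5547, 0.0494, 0.1282]
tool_rot: [-3.14, -0.108, -0.001]
ft_force: [0.4, -0.2, -4.1]
grip_width: 0.271
grip_force: 35.0
```

Call:
jog_arm(rows="0 0 0.4 0 0 0 1; 0 0 0.2 0 0 0 1; 0 0 0.1 0 0 0 1; 0 0 0 0 0 0 1")

```text
time: 45.42
position: [0.5546, 0.0492, 0.1214]
tool_rot: [3.139, 0.106, 0.001]
ft_force: [0.3, 1.1, -5.0]
grip_width: 0.277
grip_force: 35.0
```

Call:
jog_arm(rows="-0.15 0 0.2 0 0 0 1; 0 0 0.1 0 0 0 1; 0 0 0.1 0 0 0 1; 0 0 0 0 0 0 1")

```text
time: 45.92
position: [0.5525, 0.0491, 0.1164]
tool_rot: [-3.14, -0.106, 0.001]
ft_force: [0.2, -0.6, -4.3]
grip_width: 0.274
grip_force: 35.0
```

Call:
jog_arm(rows="0 0 0.1 0 0 0 1; 0 0 0.1 0 0 0 1; 0 0 0 0 0 0 1")

```text
time: 46.3
position: [0.5529, 0.0492, 0.1149]
tool_rot: [3.14, 0.106, 0.0]
ft_force: [-0.8, 0.2, -4.0]
grip_width: 0.271
grip_force: 35.0
```

Call:
jog_arm(rows="0 0 0.1 0 0 0 1; 0 0 0.1 0 0 0 1; 0 0 0 0 0 0 1")

```text
time: 46.68
position: [0.5526, 0.0492, 0.1145]
tool_rot: [3.139, 0.106, -0.0]
ft_force: [-6.1, -0.6, 8.4]
grip_width: 0.272
grip_force: 35.0
```

Call:
jog_arm(rows="0 0 -0.1 0 0 -0.174 1; 0 0 0 0 0 -0.174 1; 0 0 0 0 0 0 1")

```text
time: 47.05
position: [0.5553, 0.0492, 0.1164]
tool_rot: [3.073, 0.649, 0.008]
ft_force: [-1.6, -0.1, 8.5]
grip_width: 0.277
grip_force: 35.0
```

Call:
jog_arm(rows="0 0 0 0 0 -0.174 1; 0 0 0 0 0 -0.174 1; 0 0 0 0 0 0 1")

```text
time: 47.42
position: [0.5528, 0.0492, 0.1135]
tool_rot: [-2.916, -1.168, -0.0]
ft_force: [-0.4, -0.4, -4.1]
grip_width: 0.27
grip_force: 35.0
```

Call:
jog_arm(rows="0 0 0.2 0 0 0 1; 0 0 0.1 0 0 0 1; 0 0 0.1 0 0 0 1; 0 0 0 0 0 0 1")

```text
time: 47.92
position: [0.5528, 0.0492, 0.1098]
tool_rot: [2.915, 1.17, -0.0]
ft_force: [0.8, 0.1, -4.0]
grip_width: 0.273
grip_force: 35.0
```

Call:
jog_arm(rows="0 0 0.1 0 0 0.17 1; 0 0 0.11 0 0 0.17 1; 0 0 0.11 0 0 0.17 1; 0 0 0 0 0 0 1")

```text
time: 48.42
position: [0.5528, 0.0492, 0.1065]
tool_rot: [3.116, 0.4, 0.0]
ft_force: [0.7, 1.5, -4.5]
grip_width: 0.276
grip_force: 35.0
```

Call:
jog_arm(rows="0 0 0.11 0 0 0.17 1; 0 0 0.11 0 0 0.17 1; 0 0 0 0 0 0 1")

```text
time: 48.8
position: [0.5528, 0.0492, 0.1043]
tool_rot: [3.139, -0.129, -0.0]
ft_force: [0.2, -0.4, -5.0]
grip_width: 0.274
grip_force: 35.0
```

Call:
jog_arm(rows="0 0 0.11 0 0 0.17 1; 0 0 0.12 0 0 0.17 1; 0 0 0 0 0 0 1")

```text
time: 49.18
position: [0.5528, 0.0491, 0.102]
tool_rot: [3.072, -0.655, -0.0]
ft_force: [-0.5, -0.4, -3.7]
grip_width: 0.273
grip_force: 35.0
```

Call:
jog_arm(rows="0 0 0.12 0 0 0.14 1; 0 0 0.05 0 0 0.04 1; 0 0 0 0 0 0 1; 0 0 0 0 0 0 1")

```text
time: 49.68
position: [0.5532, 0.0496, 0.1006]
tool_rot: [-2.999, 0.932, -0.001]
ft_force: [-0.2, 0.6, -3.0]
grip_width: 0.273
grip_force: 35.0
```

```bash
python3 - <<'E'
from h import *
go([*POD,.0997],-36.14); s=ctrl.get_state(); print(s['torque'].round(2),s['joint_positions'].round(2))
E
```

```text
t 49.7 at [0.5532 0.0496 0.1006] yaw -34.5 q7 -2.44 w 23.7 F [-0.2  0.6 -3. ]
shift cm [0.02 0.08 0.09] rot [-0.001 -0.     0.028] shift after rot [0.02 0.08 0.09]
[ 0.24 -0.18  0.08] [ 0.47  0.25 -0.68  1.78  0.17  1.17 -2.44]
```

Call:
jog_arm(rows="0 0 0.06 0 0 0.03 1; 0 0 0.05 0 0 0.02 1; 0 0 0 0 0 0 1")

```text
time: 50.05
position: [0.5534, 0.0491, 0.1002]
tool_rot: [2.974, -1.01, 0.003]
ft_force: [-0.7, -1.1, 4.4]
grip_width: 0.273
grip_force: 35.5
```

```bash
python3 - <<'E'
from h import *
go([*POD,.0997],-36.14); s=ctrl.get_state(); print(s['torque'].round(2),s['joint_positions'].round(2)[6])
E
```

```text
t 50.0 at [0.5534 0.0491 0.1002] yaw -37.5 q7 -2.49 w 23.8 F [-0.7 -1.1  4.4]
shift cm [-0.03  0.05  0.05] rot [-0.    -0.002 -0.024] shift after rot [-0.03  0.05  0.05]
[-0.2   0.24  0.86] -2.49
```

Call:
jog_arm(rows="0 0 0 0 0 0.02 1; 0 0 0 0 0 0.01 1; 0 0 0 0 0 0 1")

```text
time: 50.42
position: [0.5537, 0.0489, 0.1002]
tool_rot: [2.959, -1.055, 0.003]
ft_force: [-0.6, -1.7, 4.6]
grip_width: 0.278
grip_force: 36.6
```

```bash
python3 - <<'E'
from h import *
go([*POD,.0997],-36.14); s=ctrl.get_state(); print(s['torque'].round(2),s['joint_positions'].round(2)[6])
E
```

```text
t 50.4 at [0.5537 0.0489 0.1002] yaw -39.3 q7 -2.52 w 24.2 F [-0.6 -1.7  4.6]
shift cm [-0.05  0.06  0.05] rot [-0.    -0.002 -0.054] shift after rot [-0.06  0.05  0.05]
[-0.2   0.01  1.09] -2.52
```

Call:
jog_arm(rows="0 0 0 0 0 0 -0.35; 0 0 0 0 0 0 -0.35; 0 0 0 0 0 0 -0.35; 0 0 0 0 0 0 -0.35; 0 0 -2 0 0 0 -0.35")

```text
time: 51.05
position: [0.5514, 0.0491, 0.1184]
tool_rot: [2.958, -1.057, -0.006]
ft_force: [0.3, 0.5, -0.6]
grip_width: 0.66
grip_force: 0.0
```

Call:
jog_arm(rows="0 0 -6 0 0 0 -0.35; 0 0 -6 0 0 0 -0.35; 0 0 -2 0 0 0 -0.35; 0 0 0 0 0 0 -0.35; 0 0 0 0 0 0 -0.35")

```text
time: 51.68
position: [0.5522, 0.0491, 0.2584]
tool_rot: [2.958, -1.057, -0.002]
ft_force: [0.4, -0.9, -0.9]
grip_width: 0.674
grip_force: 0.0
```

```bash
python3 - <<'E'
from h import *
w=cam('wrist'); d=cam('side'); p=proj(w,[*POD,.15]).astype(int)
for t in(110,125):
  for f in (.006,.009):
    x,c,n=fit_handle(w,[*POD,np.radians(-37)],f,(p[0]-35,p[0]+35,p[1]-60,p[1]+50),t); print(f,'hood',x.round(4),np.degrees(x[2]),c,n)
a=cv2.resize(w['img'][60:260,220:420],(400,400),interpolation=cv2.INTER_CUBIC); b=cv2.resize(d['img'][140:260,225:345],(400,400),interpolation=cv2.INTER_CUBIC)
cv2.imwrite('pics/end.png',np.hstack([a,b]))
E
```

```text
0.006 hood [ 0.5528  0.0488 -0.6288] -36.02782513350213 189.9375 1860
0.009 hood [ 0.5533  0.0482 -0.6296] -36.07544723359414 229.0625 1860
0.006 hood [ 0.5523  0.0489 -0.6281] -35.98985796360382 150.75 1908
0.009 hood [ 0.5541  0.0476 -0.6347] -36.364719076264926 185.4375 1908
```

View pics/end.png

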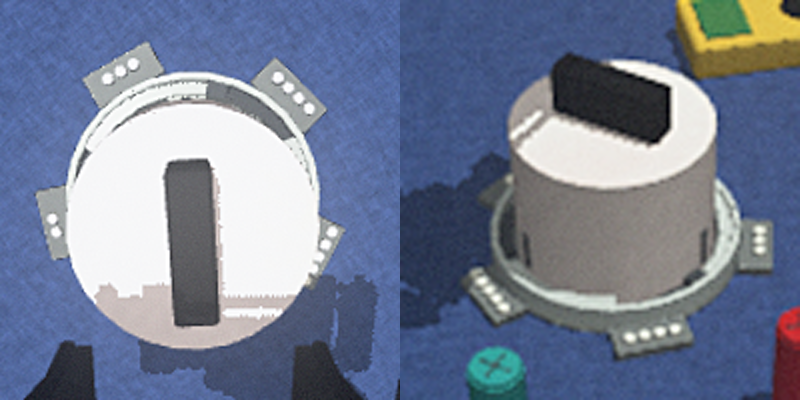

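The picture shows the hood level on the pod. The fitted yaw is −36.0°, where home is −36.14°, and the centre matches the pod. The gripper is clear.

```bash
python3 -c "from bench import ticket; print(ticket.close_job())"
```

```text
the job is handed in; nothing more can be done
None
```

The job is handed in at about 52 s: the 55, 75, 85 and 95 mm cans are in pockets 1, 3, 4 and 5 (no 65 mm can was present), and the hood is turned to its stop and sits level; I did not re-measure the meter, reel and screwdriver at the end.

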